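# Clamp the rework flasks for rim grinding

### The job

Get the orange-banded rework flasks ready for rim grinding: stand every one of them, including any that have toppled, upright on the bed of the bench clamp between its jaws, opening the jaws first if the gap is too narrow. Then close the clamp on them by turning the ratchet knob clockwise until it slips and clicks with all of them gripped, and let go of the knob. Leave the plain flasks and everything else on the bench where they are.

Things in the scene. Friction and masses are not known exactly. Their poses are not given: they have to be found in the camera images.
- clamp: bench clamp fixed to the table: steel bed 210 x 480 x 12 mm. Origin under the bed, midway along its two parallel rubber-faced jaws (each 356 mm long in y, 50 mm above the table); x points from the near, moving jaw to the far, fixed one. Fixed face at x = +53 mm, moving face at x = -59 mm when fully open. Flasks stand on the bed, 12 mm above the table
- jaw_slide (a joint): travel of the moving (near, blue) jaw towards the fixed jaw, 0 (gap 112 mm) to 0.085 m (gap 27 mm); 12 N of friction, stays where it is left. Flask feet are 58 mm across, so flasks are touched at 0.054 and the ratchet slips at about 0.056 to 0.058
- jaw: the moving jaw, blue, faced with seven black rubber pads (each 50 x 30 mm) that each give up to 5.5 mm on springs of 1300 N/m; origin on the plane of the pads' faces, 13 mm above the table, midway along
- pinion (a joint): angle of the silver collar (black mark) under the knob, rad, clockwise from above positive; drives the jaw 15 mm per rad: clockwise closes, anticlockwise opens
- knob (a joint): slip of the ratchet: angle of the knob relative to the silver collar, rad, clockwise positive. Constant while the knob drives the jaw either way; it changes only while the ratchet slips (clicks) at 0.40 N m, about 27 N at the rack. Any starting value
- knob_grip (a point): where to grip the ratchet knob, on its vertical axis 91 mm above the table: black fluted round knob 48 mm across, 30 mm tall, yellow lower rim, white mark on top, on a grey housing (62 x 46, 64 mm high) at the clamp's y = -246 mm end, x = -20 mm. Clockwise from above closes the jaw
- mat: thin cork mat lying flat on the table, 340 x 400 mm, 1 mm thick, where the flasks start; origin at its centre
- band_a: glass flask 130 mm high: foot 58 mm across and 30 tall, cone up to a straight neck 24 across that begins 85 above the underside and runs to the rim; 0.14 kg, thick-bottomed (mass centre 34 up); orange tape band round the cone. Origin on its axis, 45 mm above the underside; z from foot to rim. Starts standing on the mat, or absent
- band_b: glass flask 130 mm high: foot 58 mm across and 30 tall, cone up to a straight neck 24 across that begins 85 above the underside and runs to the rim; 0.14 kg, thick-bottomed (mass centre 34 up); orange tape band round the cone. Origin on its axis, 45 mm above the underside; z from foot to rim. Starts standing on the mat, or absent
- band_c: glass flask 130 mm high: foot 58 mm across and 30 tall, cone up to a straight neck 24 across that begins 85 above the underside and runs to the rim; 0.14 kg, thick-bottomed (mass centre 34 up); orange tape band round the cone. Origin on its axis, 45 mm above the underside; z from foot to rim. Starts standing on the mat, or absent
- toppled_a: glass flask 130 mm high: foot 58 mm across and 30 tall, cone up to a straight neck 24 across that begins 85 above the underside and runs to the rim; 0.14 kg, thick-bottomed (mass centre 34 up); orange tape band round the cone. Origin on its axis, 45 mm above the underside; z from foot to rim. Starts toppled on the mat, neck towards the robot within 65 degrees, axis dipping 10 degrees to the rim, neck axis 17 mm above the table; or absent
- toppled_b: glass flask 130 mm high: foot 58 mm across and 30 tall, cone up to a straight neck 24 across that begins 85 above the underside and runs to the rim; 0.14 kg, thick-bottomed (mass centre 34 up); orange tape band round the cone. Origin on its axis, 45 mm above the underside; z from foot to rim. Starts toppled on the mat, neck towards the robot within 65 degrees, axis dipping 10 degrees to the rim, neck axis 17 mm above the table; or absent
- plain_a: glass flask 130 mm high: foot 58 mm across and 30 tall, cone up to a straight neck 24 across that begins 85 above the underside and runs to the rim; 0.14 kg, thick-bottomed (mass centre 34 up); no band. Origin on its axis, 45 mm above the underside; z from foot to rim. Stands on the mat among the others; not to be moved.
- plain_b: glass flask 130 mm high: foot 58 mm across and 30 tall, cone up to a straight neck 24 across that begins 85 above the underside and runs to the rim; 0.14 kg, thick-bottomed (mass centre 34 up); no band. Origin on its axis, 45 mm above the underside; z from foot to rim. Stands on the mat among the others; not to be moved.
- tape_roll: orange roll of tape 90 mm across, 24 mm tall, lying on the table; origin under its centre
- brush: wooden brush 190 mm long lying beyond the mat; origin in the middle of its underside
- screwdriver: red-handled screwdriver 200 mm long lying on the table; origin in the middle of its underside
- wash_bottle: white plastic bottle, 60 mm across, 160 mm tall, beyond the mat; origin under its centre
- beaker: glass beaker 70 mm across, 90 mm tall, beyond the clamp; origin under its centre

How it is judged:
By the outcome, as a careful person would: the job done as asked, in the order asked, and still so for the second after the job is handed in, with the robot touching nothing.
Of band_a, band_b, band_c only 2 to 3 are there at a start; the rules pass over those that are not, and their reading is None.
Of toppled_a, toppled_b only 1 to 2 are there at a start; the rules pass over those that are not, and their reading is None.
At some moment in a run one of band_a, band_b, band_c may be knocked a few centimetres aside while the robot is not near it.
Once in a run the grip may slacken for a moment while it holds something.
It also fails if it takes over 210 s, if anything falls off the work surface, if the arm or the gripper's body presses on something with over 40 N, if the wrist force passes 120 N, or if a joint passes its speed limit or range.

### The arm

A 7-joint arm with a two-finger parallel gripper is mounted at the origin on the work surface. World frame = base frame: x ahead of the robot, y to its left, z up, the work surface at z = 0. Lengths are in m, angles in degrees, forces in N, time in s.
With the tool pointing down it reaches from about 0.425 to 0.875 m from the base axis. Payload 4.7 kg.
Tool frame: the origin (TCP) lies on the mounting face of the last link; the fingertips stand 182 mm ahead of it and the grasp point (between the pads) lies 164 mm ahead of it; z points along the fingers, x is the direction in which the jaws open and shut, and the axes are right-handed (so a half turn about z gives the same grasp; the last joint's range is limited). The gripper opens to 87 mm and grips with 3 to 60 N. Pads are 19 mm wide; open, the fingers measure 117 mm over their backs; the gripper's body (75 mm by 190 mm) begins 51 mm behind the grasp point.
Start: joints at [-72.645, 18.392, -4.016, 83.108, 1.295, 78.541, -3.26], TCP at [0.185, 0.623, 0.405] pointing down, gripper open.
Joint ranges: [-163.93, 163.93], [-17.29, 119.83], [-79.2, 71.16], [3.27, 140.29], [-89.18, 269.18], [5.43, 117.66], [-154.24, 154.24]. Speed limits (degrees/s): [147.25, 147.25, 180, 180, 180, 180, 180].

### API

Orientations are given as [roll, pitch, yaw] about the fixed x, y, z axes, in that order (R = Rz(yaw) Ry(pitch) Rx(roll)).
In Python, from cell import status, cams, env, outline_of, landmark_of gives the robot as it stands. The module is installed in compiled form; this text tells all that it offers.
- The arm moves only by the tool jog_arm, never from a script. Its argument "rows" is a list of rows, each a list of 7 numbers: the closure, from 0 (fully open) to 1 (shut), then the shift along the tool's x, y, z in m, then the turn, a rotation vector about the tool's x, y, z in degrees. A call has 1 to 12 rows; each row shifts and turns the commanded pose from where the row before left it, along the tool's axes as they then stand; what a row does not reach is not made up. A row lasts 1/12 s, in which the tool goes at most 41.7 mm and 7.16 degrees, less where a joint would pass 70% of its speed; a pose out of reach is approached as far as the arm can. A call with a gripper value outside its range is refused whole. The fingers move at their own pace and stop on an object; "grip_force" is the grip in N (left out, the last holds). Time passes only in rows, so rows that do not move let the fingers close. It gives the time, the measured TCP pose, the force and the opening at its end, in the units of the state.
- status.get_obs(): the state, without advancing time (a new reading comes with each control period).
- cams.read_camera(name): name is "scene" or "top" or "wrist"; returns (picture, depth): 400x640x3 uint8, red, green, blue; 400x640 float32, m along the optical axis (not along the pixel's ray), 0 where there is no reading.
- cams.camera_params(name): a dict with "vfov" (degrees; the focal length in pixels is half the picture's height over the tangent of half this angle, whatever the lens; pixels are square), "cx", "cy" (the principal point, pixels), "eye" and "attitude" of the camera in the world. Camera axes: x right, y up, looking along -z (the intrinsics and any distortion apply to the point x, -y, -z); pixel columns grow to the right and rows downward; lengths in m; the calibration is good to about 2 mm. A picture is of the moment at which its call begins: read the wrist's pose just before it. camera_params takes no time and is no camera call; for the wrist camera it gives the pose at the moment of the call.
- env.sign_off(): hands the job in, once; it reports no verdict.
Trained networks look in the newest picture that a camera, given by its name, has taken for a name from the list of things; names that differ only in an ending like _2 or _b are one class to them, and where a whole thing is asked for, a point or a joint stands for the part that bears it (a point fixed in the world has none). Each returns a list of dicts, best first, with "conf" (0 to 1); they miss things now and then, are a little off and sometimes report something else, mostly with a low value. They report only what shows in the picture. A call takes as long as a camera call.
- outline_of(camera, name): "pixels" (400x640 bool, what is visible of it) and "box" ([left, top, right, bottom] in pixels, round what is visible of it).
- landmark_of(camera, name): "position" ([row, column] in pixels: a listed point, or the origin of a listed thing).
The state is a dict: "time_s": time; "qpos": joint angles; "joint_velocities": joint speeds; "effort": joint torques, N m; "tool_pos": TCP position; "tool_rot": TCP orientation; "force": force on the tool from outside, world axes, zero at the start; "wrist_torque": the same for the moment, N m; "grip_width": finger opening in m.
Only numpy, scipy, OpenCV 4.12 (cv2) and the standard library are available. Lean on these libraries where they do the work, as an engineer would, in place of code of your own. Each camera call takes 0.05 s, during which the arm holds its last target. There are 200 camera calls.

## Working session

There is one attempt and no reset: what is moved stays moved. The work goes in short steps, Python scripts to look and compute and a tool call to move; the robot and the scene stay as the last step left them, time stands still between calls to the robot, and variables do not carry over. Pictures are saved under pics/ and viewed, about 12 in all and at most 16, crops included, and the job is handed in when it is done.

Besides the shell and the picture viewer there is one more tool, called after "Request:" by a JSON object that holds its "name" and its "arguments". jog_arm: Moves the arm, as the interface text tells. Its arguments: {"type":"object","properties":{"rows":{"type":"array"},"grip_force":{"type":"number"}},"required":["rows"]}

```bash
mkdir -p pics; cat > h.py <<'E'
import numpy as np, cv2
from scipy.spatial.transform import Rotation as R
from cell import status, cams, env, outline_of, landmark_of
def save(im,n): cv2.imwrite('pics/'+n,cv2.cvtColor(im,cv2.COLOR_RGB2BGR))
E
python3 - <<'E'
from h import *
s=status.get_obs(); print(s)
for c in ('scene','top','wrist'):
    p=cams.camera_params(c); print(c,p)
    im,d=cams.read_camera(c); save(im,c+'0.png'); np.save(c+'0.npy',d)
    print(d.min(),d.max(),(d==0).mean())
E
```

```text
{'time_s': 0.0, 'qpos': array([-72.64328861,  18.44025981,  -4.01697122,  83.17324477,
         1.29519535,  78.53873306,  -3.26014409]), 'joint_velocities': array([ 0.06157012, -0.14511253,  0.06716964, -0.00581102,  0.09371197,
        0.04479026, -0.0797667 ]), 'effort': array([ 3.05888825e-04, -4.91278481e+01, -4.04152488e-01, -3.12538218e+01,
       -6.41285232e-02,  4.35017352e-02,  1.74202332e-04]), 'tool_pos': array([0.18510544, 0.62288926, 0.40366228]), 'tool_rot': array([1.79994721e+02, 1.06982622e-01, 7.34542578e+01]), 'force': array([ 0.23702296, -0.59832123,  0.12925504]), 'wrist_torque': array([-0.01003022, -0.02718225, -0.02953195]), 'grip_width': 0.08704348559666542}
scene {'vfov': 49.60700933621763, 'cx': 320.33514353648206, 'cy': 198.2733530959655, 'eye': array([0.92972891, 0.55435467, 1.19396816]), 'attitude': array([ 32.0736465 ,  -0.20281087, 143.81209764])}
0.0 3.2701104 0.004078125
top {'vfov': 54.51802389346463, 'cx': 326.6558659990886, 'cy': 200.6755533962234, 'eye': array([ 0.46718204, -0.01374221,  1.13879072]), 'attitude': array([  5.10224177,   0.30722898, -88.68602523])}
0.0 2.0111578 0.00412890625
wrist {'vfov': 60.073803390887235, 'cx': 326.84035854093577, 'cy': 198.09308449017314, 'eye': array([0.1162352 , 0.64263414, 0.38415415]), 'attitude': array([-1.54360073e+01,  6.33610808e-02,  7.33313084e+01])}
0.0 1.2123786 0.00401953125
```

View pics/top0.png

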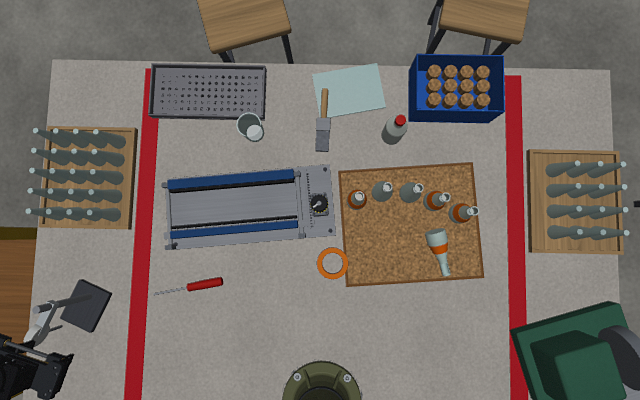

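View pics/scene0.png

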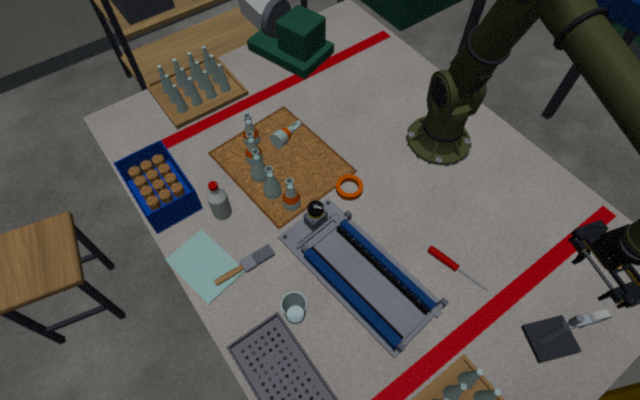

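The top view shows three banded flasks standing at (357,198), (436,200) and (462,212). Plain flasks are at (383,190) and (412,190), and one flask is toppled at (438,250) with its neck towards the robot. The clamp is at (240,207) with its knob at (319,205), and the tape roll is at (332,263). The scene view agrees.

```bash
cat >> h.py <<'E'
def Rc(c,p=None):
    p=p or cams.camera_params(c); return p,R.from_euler('xyz',p['attitude'],degrees=True).as_matrix()
def pts(c,d,rows,cols,p=None):
    p,M=Rc(c,p); f=200/np.tan(np.radians(p['vfov']/2)); z=d[rows,cols]
    X=np.stack([(cols-p['cx'])/f*z,-(rows-p['cy'])/f*z,-z],-1); return X@M.T+p['eye']
def ray(c,row,col,p=None):
    p,M=Rc(c,p); f=200/np.tan(np.radians(p['vfov']/2))
    v=M@np.array([(col-p['cx'])/f,-(row-p['cy'])/f,-1]); return p['eye'],v/np.linalg.norm(v)
def atz(c,row,col,z,p=None):
    e,v=ray(c,row,col,p); return e+v*(z-e[2])/v[2]
def meet(r1,r2):
    (a,u),(b,v)=r1,r2; A=np.stack([u,-v],1); t=np.linalg.lstsq(A,b-a,rcond=None)[0]
    p,q=a+u*t[0],b+v*t[1]; return (p+q)/2,np.linalg.norm(p-q)
E
cat > look.py <<'E'
from h import *
np.set_printoptions(precision=4,suppress=True)
D={}
for c in ('top','scene'):
    im,D[c]=cams.read_camera(c)
    for n in ('band','toppled','plain','knob_grip','jaw','clamp','mat'):
        nm={'band':'band_a','toppled':'toppled_a','plain':'plain_a'}.get(n,n)
        for o in landmark_of(c,nm):
            r,q=o['position']
            if o['conf']>.3:
                h=.046 if n in('band','plain') else .03
                print(c,n,round(o['conf'],2),np.round([r,q],1),'atz',h,atz(c,r,q,h)[:2],'depthpt',pts(c,D[c],np.array([int(r)]),np.array([int(q)]))[0])
for r,q in ((205,380),(300,250),(205,240),(179,230),(228,235),(264,332-13)): print((r,q),pts('top',D['top'],np.array([r]),np.array([q]))[0])
E
python3 look.py
```

```text
top band 0.71 [211.8 460.3] atz 0.046 [ 0.5416 -0.3824] depthpt [ 0.5421 -0.3731  0.071 ]
top band 0.61 [196.5 358.9] atz 0.046 [ 0.5785 -0.0965] depthpt [ 0.5742 -0.09    0.1006]
top band 0.57 [132.4 252.7] atz 0.046 [0.7568 0.2114] depthpt [0.77   0.2229 0.0006]
top band 0.56 [200.6 437.7] atz 0.046 [ 0.5718 -0.319 ] depthpt [ 0.5693 -0.305   0.0891]
top toppled 0.69 [245.9 438.8] atz 0.03 [ 0.4445 -0.3262] depthpt [ 0.4474 -0.3178  0.0519]
top plain 0.88 [189.5 409. ] atz 0.046 [ 0.6016 -0.2379] depthpt [ 0.599  -0.2314  0.078 ]
top plain 0.7 [189.5 380.8] atz 0.046 [ 0.5998 -0.1582] depthpt [ 0.5971 -0.1516  0.0793]
top plain 0.58 [137.3 393.7] atz 0.046 [ 0.7512 -0.1935] depthpt [ 0.7411 -0.1847  0.088 ]
top knob_grip 0.64 [204.1 320.2] atz 0.03 [0.5558 0.0127] depthpt [0.5499 0.0114 0.1068]
top knob_grip 0.49 [193.1 408.7] atz 0.03 [ 0.5931 -0.2404] depthpt [ 0.5893 -0.2312  0.0656]
top knob_grip 0.31 [121.9 325.7] atz 0.03 [0.7969 0.0026] depthpt [0.8022 0.0048 0.0211]
top jaw 0.67 [220.8 236.8] atz 0.03 [0.5025 0.2499] depthpt [0.5042 0.2484 0.0461]
top clamp 0.83 [204.5 237.
[... 921 characters left out ...]
.4029 0.007 ] depthpt [ 0.3805 -0.0175 -0.002 ]
scene plain 0.37 [267.7 245.8] atz 0.046 [0.8105 0.0394] depthpt [0.8083 0.0233 0.0174]
scene knob_grip 0.73 [210.1 314.6] atz 0.03 [ 0.5359 -0.0073] depthpt [0.5627 0.0278 0.1055]
scene jaw 0.73 [268.8 378.3] atz 0.03 [0.5023 0.26  ] depthpt [0.5018 0.2578 0.0309]
scene clamp 0.71 [284.  363.6] atz 0.03 [0.5657 0.2707] depthpt [0.561  0.265  0.0108]
scene mat 0.87 [160.  279.8] atz 0.03 [ 0.5162 -0.2345] depthpt [ 0.5066 -0.2587 -0.0033]
(205, 380) [ 0.5593 -0.1621  0.0025]
(300, 250) [ 0.2762  0.2092 -0.0011]
(205, 240) [0.5493 0.2469 0.0116]
(179, 230) [0.6201 0.2703 0.0473]
(228, 235) [0.4816 0.2495 0.0492]
(264, 319) [0.3853 0.0122 0.0226]
```

```bash
cat > look2.py <<'E'
from h import *
np.set_printoptions(precision=4,suppress=True)
rr,cc=np.mgrid[0:400,0:640]; rr=rr.ravel();cc=cc.ravel()
P=[];C=[];S=[]
for c in ('top','scene'):
    im,d=cams.read_camera(c); X=pts(c,d,rr,cc); ok=d[rr,cc]>0
    P.append(X[ok]);C.append(im[rr,cc][ok].astype(int));S.append(np.full(ok.sum(),c))
P=np.vstack(P);C=np.vstack(C);S=np.concatenate(S)
x,y,z=P.T
from scipy.cluster.hierarchy import fcluster,linkage
for c in('top','scene'):
    m=(S==c)&(z>.105)&(z<.14)&(x>.35)&(x<.68)&(y<-.02)&(y>-.5); Q=P[m]
    if len(Q)<2: continue
    l=fcluster(linkage(Q[:,:2]),.02,'distance')
    for i in set(l): print(c,'rim',(l==i).sum(),Q[l==i].mean(0),Q[l==i].max(0))
for c in('top','scene'):
    blue=(C[:,2]>C[:,0]+40)&(S==c)&(z>.042)&(z<.056)&(y>.03)&(y<.5)&(x>.4)&(x<.7)
    for nm,m in(('near',blue&(x<.55)),('far',blue&(x>.55))):
        Q=P[m]
        if len(Q)>5:
            r=cv2.minAreaRect(Q[:,:2].astype(np.float32)); print(c,nm,len(Q),r,Q[:,2].mean()); print(cv2.boxPoints(r))
    k=(S==c)&(z>.095)&(z<.115)&(x>.5)&(x<.6)&(y>-.03)&(y<.06); Q=P[k]
    print(c,'knob',len(Q),Q.mean(0),cv2.minEnclosingCircle(Q[:,:2].astype(np.float32)))
    t=(S==c)&(z>.012)&(z<.08)&(x>.33)&(x<.505)&(y<-.24)&(y>-.42); Q=P[t]; 
    w=np.linalg.svd(Q[:,:2]-Q[:,:2].mean(0),full_matrices=False)[2][0]; w=w*(-np.sign(w[0]))
    s=(Q[:,:2]-Q[:,:2].mean(0))@w
    print(c,'topp',len(Q),Q.mean(0),w,np.degrees(np.arctan2(w[1],w[0])),s.min(),s.max())
    for a in np.linspace(s.min(),s.max(),9)[:-1]:
        b=(s>=a)&(s<a+.017); 
        if b.any(): print('  s',a+.008,Q[b].mean(0),Q[b,2].max())
E
python3 look2.py
```

```text
top rim 47 [ 0.5729 -0.0906  0.1241] [ 0.5845 -0.0785  0.1342]
top rim 52 [ 0.5986 -0.163   0.1238] [ 0.6102 -0.1522  0.1333]
top rim 82 [ 0.5405 -0.3882  0.1216] [ 0.5522 -0.3765  0.1327]
top rim 66 [ 0.5966 -0.2445  0.1234] [ 0.6091 -0.2331  0.1338]
top rim 74 [ 0.5747 -0.3145  0.1222] [ 0.5868 -0.3029  0.134 ]
scene rim 68 [ 0.5386 -0.3834  0.1203] [ 0.5501 -0.368   0.1309]
scene rim 73 [ 0.5963 -0.2388  0.1203] [ 0.6076 -0.2251  0.1345]
scene rim 72 [ 0.5733 -0.3098  0.12  ] [ 0.5845 -0.2957  0.1323]
scene rim 76 [ 0.5716 -0.0854  0.12  ] [ 0.583  -0.0739  0.1315]
scene rim 77 [ 0.5973 -0.1584  0.1197] [ 0.6089 -0.1461  0.1316]
top near 942 ((0.4787958264350891, 0.2538537383079529), (0.020794248208403587, 0.3580760955810547), 6.342397689819336) 0.050365917123414386
[[0.4487 0.4306]
 [0.4882 0.0748]
 [0.5089 0.0771]
 [0.4694 0.4329]]
top far 1175 ((0.6210871934890747, 0.26937347650527954), (0.027566293254494667, 0.3570902943611145), 6.1545023918151855) 0.049584095698666265
[[0.5882 0.4454]
 [0.6265 0.0904]
 [0.6539 0.0933]
 [0.6156 0.4484]]
top knob 243 [0.5533 0.0156 0.1045] ((0.
[... 1255 characters left out ...]
191343665123)
scene topp 393 [ 0.4476 -0.3126  0.0384] [-0.9544 -0.2986] -162.62712813951106 -0.04086526063700322 0.09271266051900375
  s -0.03286526063700322 [ 0.4812 -0.3054  0.0386] 0.06543124937472156
  s -0.01616802049250235 [ 0.4612 -0.3028  0.0489] 0.06177101859272027
  s 0.0005292196519985221 [ 0.4462 -0.3083  0.0467] 0.05967765717536877
  s 0.017226459796499394 [ 0.4298 -0.3167  0.04  ] 0.050549953747766496
  s 0.033923699941000265 [ 0.4137 -0.324   0.0324] 0.0420064535873379
  s 0.05062094008550114 [ 0.3985 -0.3302  0.0246] 0.034463886080578154
  s 0.06731818023000201 [ 0.3833 -0.3361  0.023 ] 0.03152634177094371
  s 0.08401542037450288 [ 0.3675 -0.3401  0.0215] 0.02877617861677395
```

Measured so far:
- **Clamp:** yaw about +6.3°, origin about (0.546, 0.262), gap about 100 mm, so it is wide enough.
- **Flasks:** four banded in all, one of them toppled.

I'll pick up the toppled one first, so I'm swinging over to it.

Request:
{"name": "jog_arm", "arguments": {"rows": [[0,0,0.0385,0,0,0,3.4],[0,0,0.0385,0,0,0,3.4],[0,0,0.0385,0,0,0,3.4],[0,0,0.0385,0,0,0,3.4],[0,0,0.0385,0,0,0,3.4],[0,0,0.0385,0,0,0,3.4],[0,0,0.0385,0,0,0,3.4],[0,0,0.0385,0,0,0,3.4],[0,0,0.0385,0,0,0,3.4],[0,0,0.0385,0,0,0,3.4],[0,0,0.0385,0,0,0,3.4],[0,0,0.0385,0,0,0,3.4]]}}

```text
time_s: 2.05
tool_pos: [0.5557, 0.3607, 0.4048]
tool_rot: [-180.0, -0.0, 32.5]
force: [0.1, 0.3, -1.0]
grip_width: 0.0872
```

Request:
{"name": "jog_arm", "arguments": {"rows": [[0,0,0.0385,0,0,0,3.4],[0,0,0.0385,0,0,0,3.4],[0,0,0.0385,0,0,0,3.4],[0,0,0.0385,0,0,0,3.4],[0,0,0.0385,0,0,0,3.4],[0,0,0.0385,0,0,0,3.4],[0,0,0.0385,0,0,0,3.4],[0,0,0.0385,0,0,0,3.4],[0,0,0.0385,0,0,0,3.4],[0,0,0.0385,0,0,0,3.4],[0,0,0.0385,0,0,0,3.4],[0,0,0.0385,0,0,0,3.4]]}}

```text
time_s: 3.05
tool_pos: [0.6637, -0.0787, 0.4048]
tool_rot: [-180.0, -0.0, -8.3]
force: [1.0, 0.2, -0.6]
grip_width: 0.0869
```

Request:
{"name": "jog_arm", "arguments": {"rows": [[0,0,0.0385,0,0,0,3.4],[0,0,0.0385,0,0,0,3.4],[0,0,0.0385,0,0,0,3.4],[0,0,0.0385,0,0,0,3.4],[0,0,0.0385,0,0,0,3.4],[0,0,0.0385,0,0,0,3.4],[0,0,0.0385,0,0,0,3.4],[0,0,0.0385,0,0,0,3.4],[0,0,0.0385,0,0,0,3.4],[0,0,0.0385,0,0,0,3.4]]}}

```text
time_s: 3.88
tool_pos: [0.5118, -0.4264, 0.4047]
tool_rot: [-180.0, -0.0, -42.3]
force: [1.0, 0.3, 0.3]
grip_width: 0.0872
```

Request:
{"name": "jog_arm", "arguments": {"rows": [[0,-0.035,0,0.01,0,0,0],[0,-0.034,0,0.01,0,0,0],[0,-0.034,0,0.01,0,0,0],[0,-0.034,0,0.01,0,0,0],[0,0,0,0,0,0,6],[0,0,0,0,0,0,6],[0,0,0,0,0,0,6],[0,0,0,0,0,0,6],[0,0,0,0,0,0,6],[0,0,0,0,0,0,0]]}}

```text
time_s: 4.72
tool_pos: [0.4111, -0.3331, 0.365]
tool_rot: [-180.0, -0.0, -72.3]
force: [0.1, -0.4, 0.3]
grip_width: 0.087
```

```bash
cat >> h.py <<'E'
def cloud(c):
    p=cams.camera_params(c); im,d=cams.read_camera(c); r,q=np.nonzero(d>0)
    return im,d,pts(c,d,r,q,p),im[r,q].astype(int),p
def go(x,y,z=None):
    "total shift in the tool's axes (tool as it stands) to put TCP at x,y,z"
    s=status.get_obs(); z=s['tool_pos'][2] if z is None else z
    M=R.from_euler('xyz',s['tool_rot'],degrees=True).as_matrix()
    return np.round(M.T@(np.array([x,y,z])-s['tool_pos']),4)
E
python3 - <<'E'
from h import *
np.set_printoptions(precision=4,suppress=True)
im,d,P,C,p=cloud('wrist'); save(im,'w1.png')
for o in landmark_of('wrist','toppled_a'): print(o)
x,y,z=P.T
t=(z>.010)&(z<.08)&(x>.33)&(x<.51)&(y<-.27)&(y>-.40); Q=P[t]
w=np.array([np.cos(np.radians(-162)),np.sin(np.radians(-162))])
n=np.array([-w[1],w[0]])
s=(Q[:,:2]-[.384,-.34])@w; u=(Q[:,:2]-[.384,-.34])@n
for a in np.arange(-.12,.04,.012):
    b=(s>=a)&(s<a+.012)
    if b.sum()>5: print('s %.3f n %d u %.4f..%.4f mid %.4f ztop %.4f'%(a+.006,b.sum(),np.percentile(u[b],2),np.percentile(u[b],98),u[b].mean(),np.percentile(Q[b,2],99)))
print(len(Q),s.max())
E
```

```text
{'position': [150.6, 327.8], 'conf': 0.69}
s -0.114 n 41 u -0.0152..0.0211 mid 0.0030 ztop 0.0144
s -0.102 n 938 u -0.0237..0.0823 mid 0.0056 ztop 0.0625
s -0.090 n 987 u -0.0241..0.0298 mid 0.0028 ztop 0.0623
s -0.078 n 926 u -0.0238..0.0292 mid 0.0026 ztop 0.0599
s -0.066 n 772 u -0.0218..0.0273 mid 0.0028 ztop 0.0578
s -0.054 n 606 u -0.0186..0.0239 mid 0.0026 ztop 0.0525
s -0.042 n 449 u -0.0151..0.0203 mid 0.0025 ztop 0.0467
s -0.030 n 337 u -0.0113..0.0168 mid 0.0025 ztop 0.0396
s -0.018 n 274 u -0.0087..0.0134 mid 0.0023 ztop 0.0339
s -0.006 n 268 u -0.0090..0.0135 mid 0.0023 ztop 0.0310
s 0.006 n 265 u -0.0093..0.0135 mid 0.0022 ztop 0.0288
s 0.018 n 257 u -0.0095..0.0137 mid 0.0020 ztop 0.0266
s 0.030 n 25 u -0.0081..0.0121 mid 0.0022 ztop 0.0247
6145 0.02571206753491879
```

View pics/w1.png

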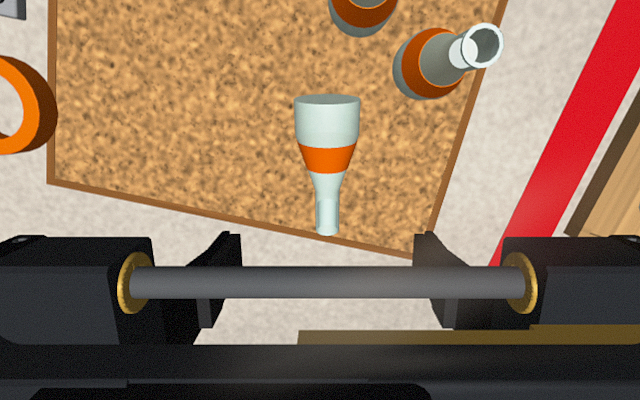

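The wrist view shows the toppled flask's neck running from (327,180) to (327,235), centred between the fingers. Going down to grasp it.

Request:
{"name": "jog_arm", "arguments": {"rows": [[0,0,0.007,0.03,0,0,0],[0,0,0.007,0.03,0,0,0],[0,0,0.007,0.03,0,0,0],[0,0,0.007,0.03,0,0,0],[0,0,0,0.03,0,0,0],[0,0,0,0.02,0,0,0],[0,0,0,0.01,0,0,0],[1,0,0,0,0,0,0],[1,0,0,0,0,0,0],[1,0,0,0,0,0,0],[1,0,0,0,0,0,0],[1,0,0,0,0,0,0]], "grip_force": 6}}

```text
time_s: 5.82
tool_pos: [0.3848, -0.3418, 0.1852]
tool_rot: [-179.9, -0.0, -72.1]
force: [0.4, 0.6, -0.9]
grip_width: 0.0615
```

Request:
{"name": "jog_arm", "arguments": {"rows": [[1,0,0,0,0,0,0],[1,0,0,0,0,0,0],[1,0,0,0,0,0,0]]}}

```text
time_s: 6.07
tool_pos: [0.3845, -0.3417, 0.1849]
tool_rot: [-180.0, -0.0, -72.1]
force: [0.4, -0.0, 0.1]
grip_width: 0.0415
```

Request:
{"name": "jog_arm", "arguments": {"rows": [[1,0,0,0,0,0,0],[1,0,0,0,0,0,0],[1,0,0,0,0,0,0],[1,0,0,0,0,0,0],[1,0,0,0,0,0,0],[1,0,0,0,0,0,0]]}}

```text
time_s: 6.57
tool_pos: [0.3845, -0.3417, 0.1847]
tool_rot: [-180.0, 0.0, -72.1]
force: [-0.7, -0.9, -0.5]
grip_width: 0.0234
```

Request:
{"name": "jog_arm", "arguments": {"rows": [[1,0,0,-0.01,0,0,0],[1,0,0,-0.01,0,0,0],[1,0,0,-0.01,0,0,0],[1,0,0,-0.01,0,0,0],[1,0,0,-0.01,0,0,0],[1,0,0,-0.01,0,0,0],[1,0,0,0,0,0,0]], "grip_force": 5}}

```text
time_s: 7.15
tool_pos: [0.385, -0.3425, 0.2472]
tool_rot: [-179.8, -0.1, -72.1]
force: [-1.4, -1.5, 1.0]
grip_width: 0.0241
```

```bash
python3 - <<'E'
from h import *
im,d,P,C,p=cloud('wrist'); a=im[100:300,200:460]
im2,_=cams.read_camera('scene'); b=im2[80:180,220:350]
save(np.hstack([cv2.resize(a,(520,400)),cv2.resize(b,(280,400))[:,:280]]),'w2.png')
E
```

```text
(no output)
```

View pics/w2.png

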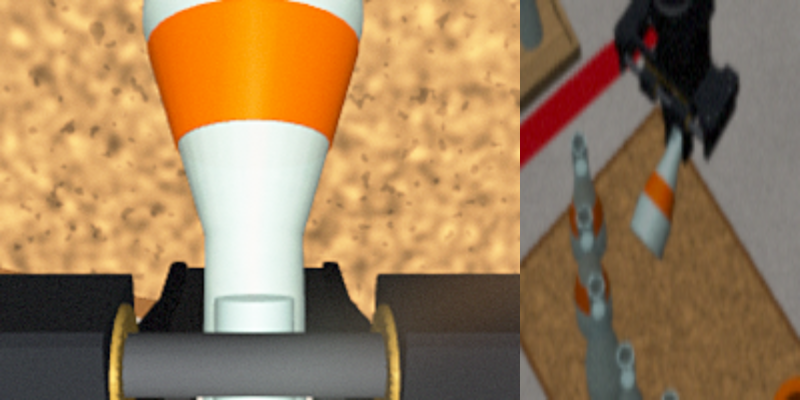

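The grip holds at a width of 24 mm and the flask is pivoting foot-down. I'll keep lifting with a lighter grip.

Request:
{"name": "jog_arm", "arguments": {"rows": [[1,0,0,-0.01,0,0,0],[1,0,0,-0.01,0,0,0],[1,0,0,-0.01,0,0,0],[1,0,0,-0.01,0,0,0],[1,0,0,-0.01,0,0,0],[1,0,0,-0.005,0,0,0],[1,0,0,0,0,0,0],[1,0,0,0,0,0,0]], "grip_force": 4}}

```text
time_s: 7.92
tool_pos: [0.3846, -0.3417, 0.3]
tool_rot: [-180.0, -0.0, -72.1]
force: [-0.4, 0.5, -1.9]
grip_width: 0.0238
```

```bash
cat > held.py <<'E'
from h import *
import sys
# axis of the held flask: wrist-cloud points below the fingertips, within 7 cm of the tool axis
np.set_printoptions(precision=4,suppress=True)
s=status.get_obs(); im,d,P,C,p=cloud('wrist')
T=R.from_euler('xyz',s['tool_rot'],degrees=True).as_matrix(); Q=(P-s['tool_pos'])@T
m=(np.abs(Q[:,0])<.035)&(np.abs(Q[:,1])<.13)&(Q[:,2]>.13)&(P[:,2]>float(sys.argv[1]))
print('grip',s['grip_width'],'tcp',s['tool_pos'],'low',P[m,2].min())
for a in np.arange(-.12,.06,.012):
    b=m&(Q[:,1]>=a)&(Q[:,1]<a+.012)
    if b.sum()>5: print('ty %.3f n %d tx %.4f..%.4f tz %.4f..%.4f'%(a+.006,b.sum(),*np.percentile(Q[b,0],[2,98]),*np.percentile(Q[b,2],[2,98])))
save(im,sys.argv[2])
E
python3 held.py .008 w3.png; python3 -c "
from h import *
im,d=cams.read_camera('scene'); save(cv2.resize(im[60:190,210:370],(640,520)),'s3.png')"
```

```text
grip 0.023761930891689518 tcp [ 0.3846 -0.3417  0.3   ] low 0.022354282117978075
ty -0.030 n 1055 tx -0.0164..0.0176 tz 0.2273..0.2752
ty -0.018 n 2643 tx -0.0225..0.0235 tz 0.1642..0.2591
ty -0.006 n 4675 tx -0.0228..0.0242 tz 0.1324..0.2382
ty 0.006 n 1343 tx -0.0228..0.0239 tz 0.1313..0.2368
ty 0.018 n 13 tx -0.0112..0.0121 tz 0.1476..0.2159
```

View pics/s3.png

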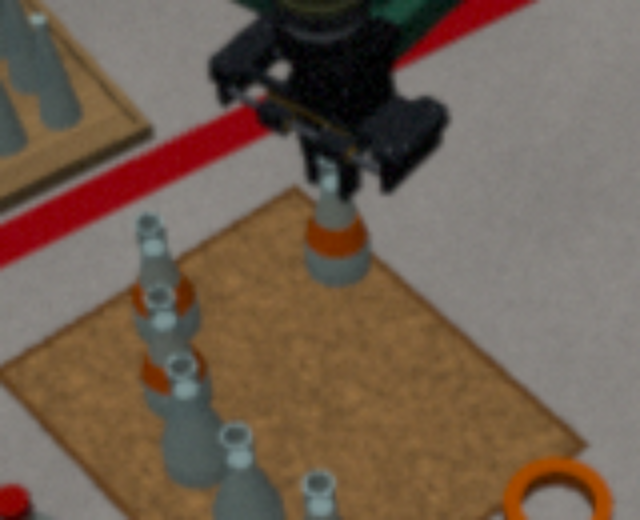

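The scene crop shows the banded flask hanging upright from the gripper with its foot just above the mat, at (337,270). I'll tighten the grip, raise it and swing round to the clamp.

Request:
{"name": "jog_arm", "arguments": {"rows": [[1,0,0,0,0,0,0],[1,0,0,0,0,0,0],[1,-0.005,0.003,-0.025,0,0,0],[1,-0.005,0.003,-0.025,0,0,0],[1,-0.005,0.003,-0.025,0,0,0],[1,-0.006,0.003,-0.025,0,0,0],[1,0,0,0,0,0,0]], "grip_force": 25}}

```text
time_s: 8.6
tool_pos: [0.3668, -0.3263, 0.4041]
tool_rot: [-179.7, -0.2, -72.2]
force: [1.1, -0.6, -1.4]
grip_width: 0.0234
```

Request:
{"name": "jog_arm", "arguments": {"rows": [[1,-0.0136,-0.0218,0,0,0,-3],[1,-0.0136,-0.0218,0,0,0,-3],[1,-0.0136,-0.0218,0,0,0,-3],[1,-0.0136,-0.0218,0,0,0,-3],[1,-0.0136,-0.0218,0,0,0,-3],[1,-0.0136,-0.0218,0,0,0,-3],[1,-0.0136,-0.0218,0,0,0,-3],[1,-0.0136,-0.0218,0,0,0,-3],[1,-0.0136,-0.0218,0,0,0,-3],[1,-0.0136,-0.0218,0,0,0,-3],[1,-0.0136,-0.0218,0,0,0,-3],[1,-0.0136,-0.0218,0,0,0,-3]]}}

```text
time_s: 9.6
tool_pos: [0.4887, -0.0465, 0.3986]
tool_rot: [179.9, 0.0, -36.0]
force: [-0.8, 0.5, -1.6]
grip_width: 0.0233
```

Request:
{"name": "jog_arm", "arguments": {"rows": [[1,-0.0136,-0.0218,0,0,0,-3],[1,-0.0136,-0.0218,0,0,0,-3],[1,-0.0136,-0.0218,0,0,0,-3],[1,-0.0136,-0.0218,0,0,0,-3],[1,-0.0136,-0.0218,0,0,0,-3],[1,-0.0136,-0.0218,0,0,0,-3],[1,-0.0136,-0.0218,0,0,0,-3],[1,-0.0136,-0.0218,0,0,0,-3],[1,-0.0136,-0.0218,0,0,0,-3],[1,-0.0136,-0.0218,0,0,0,-3],[1,-0.0136,-0.0218,0,0,0,-3],[1,-0.0136,-0.0218,0,0,0,-3]]}}

```text
time_s: 10.6
tool_pos: [0.4233, 0.2497, 0.3985]
tool_rot: [180.0, 0.1, -0.0]
force: [0.7, -0.2, -1.9]
grip_width: 0.0231
```

Request:
{"name": "jog_arm", "arguments": {"rows": [[1,0,0,0,0,0,-2],[1,0,0,0,0,0,0]]}}

```text
time_s: 10.77
tool_pos: [0.4229, 0.2502, 0.3985]
tool_rot: [179.9, 0.1, 2.1]
force: [-0.2, -1.2, -0.7]
grip_width: 0.0233
```

```bash
python3 held.py .058 w4.png; python3 -c "
from h import *
print(go(.5402,.3939))"
```

```text
grip 0.023342300302769216 tcp [0.4229 0.2502 0.3985] low 0.1211102372582577
ty -0.030 n 836 tx -0.0152..0.0159 tz 0.2306..0.2753
ty -0.018 n 2329 tx -0.0225..0.0229 tz 0.1976..0.2638
ty -0.006 n 5056 tx -0.0229..0.0235 tz 0.1326..0.2373
ty 0.006 n 1398 tx -0.0238..0.0246 tz 0.1312..0.2378
ty 0.018 n 72 tx -0.0054..0.0055 tz 0.1472..0.1491
[ 0.1212 -0.1412 -0.0003]
```

View pics/w4.png

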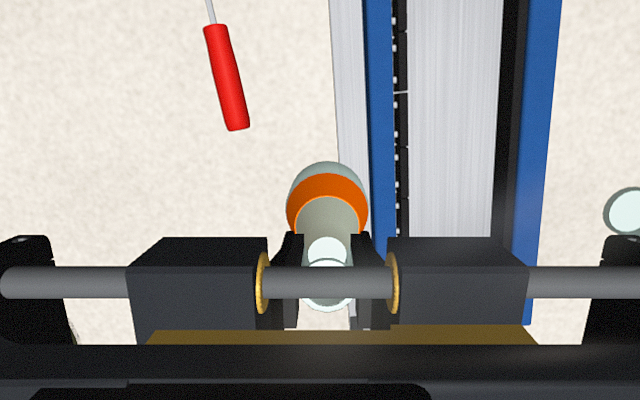

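```bash
python3 - <<'E'
from h import *
np.set_printoptions(precision=4,suppress=True)
im,d,P,C,p=cloud('wrist')
t=np.radians(6.3); X=np.array([np.cos(t),np.sin(t),0]);Y=np.array([-np.sin(t),np.cos(t),0]); Q=P-[.5465,.2638,0]
q=np.stack([Q@X,Q@Y,P[:,2]],1)
for ylo in (.06,.12):
    m=(q[:,1]>ylo)&(q[:,1]<ylo+.06)
    for lo,hi in((.008,.016),(.025,.045),(.045,.054)):
        b=m&(q[:,2]>lo)&(q[:,2]<hi)&(abs(q[:,0])<.12); h,e=np.histogram(q[b,0],bins=np.arange(-.1,.105,.004))
        print(ylo,lo,[(round(a,3),n) for a,n in zip(e,h) if n>3])
b=(C[:,2]>C[:,0]+40)&(abs(P[:,2]-.05)<.006)&(abs(q[:,0])<.11)
for m in (b&(q[:,0]<0),b&(q[:,0]>0)):
    c=np.polyfit(q[m,1],q[m,0],1); print('slope',c)
E
```

```text
0.06 0.008 [(np.float64(-0.1), np.int64(250)), (np.float64(-0.096), np.int64(252)), (np.float64(-0.092), np.int64(252)), (np.float64(-0.088), np.int64(254)), (np.float64(-0.084), np.int64(235)), (np.float64(-0.056), np.int64(19)), (np.float64(-0.052), np.int64(15)), (np.float64(-0.048), np.int64(5)), (np.float64(-0.044), np.int64(5)), (np.float64(-0.04), np.int64(96)), (np.float64(-0.036), np.int64(249)), (np.float64(-0.032), np.int64(256)), (np.float64(-0.028), np.int64(251)), (np.float64(-0.024), np.int64(254)), (np.float64(-0.02), np.int64(251)), (np.float64(-0.016), np.int64(258)), (np.float64(-0.012), np.int64(255)), (np.float64(-0.008), np.int64(255)), (np.float64(-0.004), np.int64(251)), (np.float64(0.0), np.int64(254)), (np.float64(0.004), np.int64(257)), (np.float64(0.008), np.int64(254)), (np.float64(0.012), np.int64(254)), (np.float64(0.016), np.int64(258)), (np.float64(0.02), np.int64(253)), (np.float64(0.024), np.int64(254)), (np.float64(0.028), np.int64(269)), (np.float64(0.032), np.int64(246)), (np.float64(0.036), np.int64(260)), (np.float64(0.04), np.int64(254)), (np.
[... 2505 characters left out ...]
)), (np.float64(-0.076), np.int64(186)), (np.float64(-0.072), np.int64(182)), (np.float64(-0.068), np.int64(180)), (np.float64(-0.064), np.int64(174)), (np.float64(-0.06), np.int64(45)), (np.float64(-0.056), np.int64(37)), (np.float64(-0.052), np.int64(156)), (np.float64(-0.048), np.int64(143)), (np.float64(0.048), np.int64(44)), (np.float64(0.052), np.int64(120)), (np.float64(0.056), np.int64(154)), (np.float64(0.06), np.int64(163)), (np.float64(0.064), np.int64(120)), (np.float64(0.068), np.int64(117)), (np.float64(0.072), np.int64(114)), (np.float64(0.076), np.int64(117)), (np.float64(0.08), np.int64(115)), (np.float64(0.084), np.int64(55))]
slope [ 0.0054 -0.0706]
slope [-0.0105  0.0727]
```

The jaw gap measures about 97 mm, with faces at −45 and +52 mm, so no opening is needed. Placing this flask at the far slot.

Request:
{"name": "jog_arm", "arguments": {"rows": [[1,0.02,-0.0232,0,0,0,-0.7],[1,0.02,-0.0232,0,0,0,-0.7],[1,0.02,-0.0232,0,0,0,-0.7],[1,0.02,-0.0232,0,0,0,-0.7],[1,0.02,-0.0232,0,0,0,-0.7],[1,0.02,-0.0232,0,0,0,-0.7],[1,0,0,0.02,0,0,0],[1,0,0,0.025,0,0,0],[1,0,0,0.025,0,0,0],[1,0,0,0.02,0,0,0],[1,0,0,0.01,0,0,0],[1,0,0,0.005,0,0,0]]}}

```text
time_s: 11.87
tool_pos: [0.5351, 0.3936, 0.2922]
tool_rot: [179.8, 0.2, 5.9]
force: [0.8, 0.9, -1.5]
grip_width: 0.0235
```

Request:
{"name": "jog_arm", "arguments": {"rows": [[1,0,0,0.003,0,0,0],[1,0,0,0.002,0,0,0],[1,0,0,0,0,0,0]], "grip_force": 5}}

```text
time_s: 12.12
tool_pos: [0.5353, 0.3952, 0.291]
tool_rot: [-179.9, -0.1, 6.0]
force: [0.2, 1.2, -1.1]
grip_width: 0.0235
```

```bash
python3 held.py .008 w5.png; python3 -c "
from h import *
s=status.get_obs();print(s['tool_rot'],s['force'])
im,d=cams.read_camera('scene'); save(cv2.resize(im[190:360,300:480],(720,600)),'s5.png')"
```

```text
grip 0.023505762847942976 tcp [0.5353 0.3952 0.291 ] low 0.009684962379108042
ty -0.066 n 496 tx -0.0334..0.0336 tz 0.2581..0.2804
ty -0.054 n 1589 tx -0.0336..0.0334 tz 0.2555..0.2780
ty -0.042 n 1539 tx -0.0335..0.0336 tz 0.2770..0.2800
ty -0.030 n 2044 tx -0.0331..0.0332 tz 0.2323..0.2799
ty -0.018 n 2823 tx -0.0322..0.0321 tz 0.1982..0.2793
ty -0.006 n 5300 tx -0.0293..0.0289 tz 0.1327..0.2786
ty 0.006 n 1501 tx -0.0331..0.0334 tz 0.1314..0.2787
ty 0.018 n 211 tx -0.0349..0.0348 tz 0.1471..0.2795
ty 0.030 n 57 tx -0.0344..0.0350 tz 0.2773..0.2793
[-1.79924712e+02 -1.13624801e-01  6.03948523e+00] [ 0.49125145  1.06643799 -1.24147906]
```

View pics/s5.png

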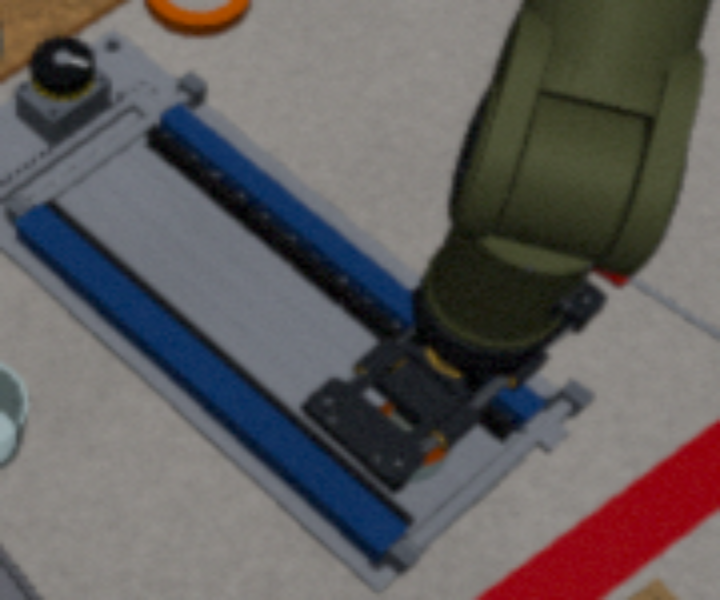

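The flask is between the jaws. The force still reads only its weight, so it hasn't touched the bed, and I'll lower further.

Request:
{"name": "jog_arm", "arguments": {"rows": [[1,0,0,0.0015,0,0,0],[1,0,0,0.0015,0,0,0],[1,0,0,0,0,0,0]]}}

```text
time_s: 12.47
tool_pos: [0.535, 0.3965, 0.2894]
tool_rot: [-179.8, -0.2, 6.1]
force: [-0.0, 0.7, 4.9]
grip_width: 0.0237
```

Request:
{"name": "jog_arm", "arguments": {"rows": [[1,0,0,0.0015,0,0,0],[1,0,0,0.0015,0,0,0],[1,0,0,0,0,0,0]]}}

```text
time_s: 12.72
tool_pos: [0.535, 0.3963, 0.2866]
tool_rot: [-179.8, -0.2, 6.1]
force: [-1.1, 1.9, 6.0]
grip_width: 0.0237
```

Contact, at about 6 N. I'll open part way to let the flask settle, then look.

Request:
{"name": "jog_arm", "arguments": {"rows": [[0.6,0,0,0,0,0,0],[0.5,0,0,0,0,0,0],[0.4,0,0,0,0,0,0],[0.4,0,0,0,0,0,0],[0.4,0,0,0,0,0,0],[0.4,0,0,-0.02,0,0,0],[0.4,0,0,-0.03,0,0,0],[0.4,0,0,-0.04,0,0,0],[0.4,0,0,-0.04,0,0,0]]}}

```text
time_s: 13.47
tool_pos: [0.5345, 0.3948, 0.414]
tool_rot: [179.9, 0.1, 6.0]
force: [1.3, 1.0, -0.5]
grip_width: 0.052
```

```bash
cat > chk.py <<'E'
from h import *
import sys
np.set_printoptions(precision=4,suppress=True)
t=np.radians(6.3); X=np.array([np.cos(t),np.sin(t)]);Y=np.array([-np.sin(t),np.cos(t)]);O=np.array([.5465,.2638])
from scipy.cluster.hierarchy import fcluster,linkage
for c in sys.argv[1:]:
    im,d,P,C,p=cloud(c); x,y,z=P.T; s=status.get_obs()['tool_pos']
    f=P@np.array([0,0,1])
    m=(z>.105)&(z<.16)&(x>.35)&(x<.68)&(y<.5)&(y>-.5)&(np.hypot(x-.553,y-.017)>.05); Q=P[m]
    if c=='wrist': 
        r=(Q-s); Q=Q[Q[:,2]<s[2]-.19]
    l=fcluster(linkage(Q[:,:2]),.015,'distance')
    for i in set(l):
        q=Q[l==i]
        if len(q)>15: 
            e=cv2.minEnclosingCircle(q[q[:,2]>q[:,2].max()-.012][:,:2].astype(np.float32)); k=np.array(e[0])-O
            print(c,len(q),'ctr',np.array(e[0]),'r %.3f'%e[1],'ztop %.3f'%q[:,2].max(),'clamp',k@X,k@Y)
E
python3 chk.py wrist top
```

```text
wrist 1022 ctr [0.5359 0.397 ] r 0.012 ztop 0.144 clamp 0.004070025144362609 0.13355406124409644
top 115 ctr [0.5376 0.395 ] r 0.013 ztop 0.146 clamp 0.005527788386706099 0.1313593790904414
top 46 ctr [ 0.5728 -0.0906] r 0.012 ztop 0.136 clamp -0.012717261036662023 -0.35513108609489763
top 52 ctr [ 0.5986 -0.164 ] r 0.012 ztop 0.135 clamp 0.004889312370963609 -0.43093545156861296
top 83 ctr [ 0.54  -0.389] r 0.013 ztop 0.134 clamp -0.07808043025134416 -0.6481772021535456
top 65 ctr [ 0.5974 -0.2448] r 0.012 ztop 0.132 clamp -0.005188383101918301 -0.5111612586515044
top 71 ctr [ 0.5751 -0.3149] r 0.013 ztop 0.133 clamp -0.03505829762523404 -0.5783829866046853
```

The flask is standing: rim top at 0.144 m, clamp position (4, 132) mm. Next is the nearest band flask.

Request:
{"name": "jog_arm", "arguments": {"rows": [[0.4,0.0194,0.0355,0,0,0,3.5],[0.4,0.0194,0.0355,0,0,0,3.5],[0.4,0.0194,0.0355,0,0,0,3.5],[0.4,0.0194,0.0355,0,0,0,3.5],[0.4,0.0194,0.0355,0,0,0,3.5],[0.4,0.0194,0.0355,0,0,0,3.5],[0.4,0.0194,0.0355,0,0,0,3.5],[0.4,0.0194,0.0355,0,0,0,3.5],[0.4,0.0194,0.0355,0,0,0,3.5],[0.4,0.0194,0.0355,0,0,0,3.5],[0.4,0.0194,0.0355,0,0,0,3.5],[0.4,0.0194,0.0355,0,0,0,3.5]]}}

```text
time_s: 14.57
tool_pos: [0.6613, -0.0644, 0.4134]
tool_rot: [180.0, -0.0, -36.1]
force: [0.5, -0.3, -0.1]
grip_width: 0.0521
```

Request:
{"name": "jog_arm", "arguments": {"rows": [[0.4,0.0194,0.0355,0,0,0,3.5],[0.4,-0.025,0.0136,0,0,0,0],[0.4,-0.025,0.0136,0,0,0,0],[0.4,-0.024,0.0136,0,0,0,0],[0.4,0,0,0,0,0,0]]}}

```text
time_s: 14.98
tool_pos: [0.5693, -0.0875, 0.4131]
tool_rot: [180.0, 0.3, -39.5]
force: [0.1, -0.1, 0.1]
grip_width: 0.0521
```

```bash
python3 chk.py wrist top; python3 -c "
from h import *
print(status.get_obs()['tool_pos'],status.get_obs()['tool_rot'])"
```

```text
wrist 654 ctr [ 0.571  -0.0888] r 0.012 ztop 0.133 clamp -0.014319598883937171 -0.35315579740304
wrist 590 ctr [ 0.5966 -0.1621] r 0.012 ztop 0.132 clamp 0.0030229290780916748 -0.42880655092201747
top 115 ctr [0.5372 0.3952] r 0.013 ztop 0.145 clamp 0.005122924689159448 0.13159920838325906
top 82 ctr [ 0.5405 -0.3885] r 0.012 ztop 0.135 clamp -0.07757346640140397 -0.6476942799534146
top 70 ctr [ 0.575  -0.3148] r 0.012 ztop 0.133 clamp -0.03517231737097521 -0.578206119694927
top 37 ctr [ 0.5972 -0.2457] r 0.012 ztop 0.134 clamp -0.005527654215664291 -0.5119638774891359
[ 0.57263731 -0.08703411  0.41403641] [-1.79913616e+02 -1.71801141e-02 -3.94315249e+01]
```

Request:
{"name": "jog_arm", "arguments": {"rows": [[0.4,0,0.0024,0.03,0,0,0],[0.4,0,0,0.035,0,0,0],[0.4,0,0,0.035,0,0,0],[0.4,0,0,0.03,0,0,0],[0.4,0,0,0.014,0,0,0],[1,0,0,0,0,0,0],[1,0,0,0,0,0,0],[1,0,0,0,0,0,0],[1,0,0,0,0,0,0],[1,0,0,0,0,0,0],[1,0,0,0,0,0,0],[1,0,0,0,0,0,0]], "grip_force": 25}}

```text
time_s: 16.08
tool_pos: [0.572, -0.0889, 0.2709]
tool_rot: [-179.9, -0.1, -39.4]
force: [-0.2, 0.9, 2.7]
grip_width: 0.0231
```

Request:
{"name": "jog_arm", "arguments": {"rows": [[1,0,0,0,0,0,0],[1,0,0,-0.02,0,0,0],[1,0,0,-0.025,0,0,0],[1,0,0,-0.025,0,0,0],[1,0,0,-0.025,0,0,0],[1,0,0,-0.025,0,0,0],[1,0,0,-0.005,0,0,0],[1,0,0,0,0,0,0]]}}

```text
time_s: 16.75
tool_pos: [0.572, -0.0892, 0.3965]
tool_rot: [-179.9, -0.2, -39.4]
force: [1.2, 0.5, -2.5]
grip_width: 0.0234
```

```bash
python3 held.py .02 w6.png; python3 -c "
from h import *
print(go(.547,.3142),status.get_obs()['tool_rot'])"
```

```text
grip 0.023432564572855297 tcp [ 0.572  -0.0892  0.3965] low 0.12537773708746636
ty -0.030 n 611 tx -0.0124..0.0135 tz 0.2280..0.2689
ty -0.018 n 2472 tx -0.0217..0.0222 tz 0.1926..0.2611
ty -0.006 n 4950 tx -0.0232..0.0239 tz 0.1326..0.2324
ty 0.006 n 1955 tx -0.0221..0.0239 tz 0.1315..0.2294
ty 0.018 n 53 tx -0.0030..0.0054 tz 0.1398..0.1416
[-2.751e-01 -2.958e-01  1.000e-04] [-1.79973442e+02 -1.46030097e-02 -3.94460950e+01]
```

Request:
{"name": "jog_arm", "arguments": {"rows": [[1,-0.0127,-0.0277,0,0,0,-3],[1,-0.0127,-0.0277,0,0,0,-3],[1,-0.0127,-0.0277,0,0,0,-3],[1,-0.0127,-0.0277,0,0,0,-3],[1,-0.0127,-0.0277,0,0,0,-3],[1,-0.0127,-0.0277,0,0,0,-3],[1,-0.0127,-0.0277,0,0,0,-3],[1,-0.0127,-0.0277,0,0,0,-3],[1,-0.0127,-0.0277,0,0,0,-3],[1,-0.0127,-0.0277,0,0,0,-3],[1,-0.0127,-0.0277,0,0,0,-3],[1,-0.0127,-0.0277,0,0,0,-3]]}}

```text
time_s: 17.8
tool_pos: [0.5601, 0.2719, 0.3917]
tool_rot: [179.9, 0.2, -3.3]
force: [0.4, 0.2, -0.9]
grip_width: 0.0239
```

Request:
{"name": "jog_arm", "arguments": {"rows": [[1,-0.0127,-0.0277,0,0,0,-3],[1,0,0,0,0,0,0]]}}

```text
time_s: 17.97
tool_pos: [0.5456, 0.3071, 0.3914]
tool_rot: [-179.8, 0.4, 0.3]
force: [-1.0, 1.8, -1.9]
grip_width: 0.0234
```

```bash
python3 held.py .06 w7.png; python3 -c "
from h import *
print(go(.547,.3142),status.get_obs()['tool_rot'])"
```

```text
grip 0.023419747771312154 tcp [0.5456 0.3071 0.3914] low 0.060027707994294466
ty -0.114 n 58 tx -0.0162..0.0061 tz 0.3195..0.3316
ty -0.102 n 471 tx -0.0268..0.0137 tz 0.2484..0.3306
ty -0.090 n 999 tx -0.0292..0.0154 tz 0.2483..0.3292
ty -0.078 n 840 tx -0.0272..0.0139 tz 0.2483..0.3302
ty -0.066 n 240 tx -0.0211..0.0079 tz 0.3118..0.3313
ty -0.030 n 498 tx -0.0115..0.0116 tz 0.2304..0.2691
ty -0.018 n 2424 tx -0.0220..0.0216 tz 0.1946..0.2627
ty -0.006 n 5038 tx -0.0234..0.0236 tz 0.1327..0.2320
ty 0.006 n 1971 tx -0.0239..0.0236 tz 0.1315..0.2303
ty 0.018 n 105 tx -0.0046..0.0054 tz 0.1396..0.1517
[-0.0001 -0.0104 -0.    ] [1.79990878e+02 3.06015162e-01 2.52005922e-02]
```

Request:
{"name": "jog_arm", "arguments": {"rows": [[1,0,-0.008,0,0,0,0],[1,0,0,0.02,0,0,0],[1,0,0,0.025,0,0,0],[1,0,0,0.025,0,0,0],[1,0,0,0.02,0,0,0],[1,0,0,0.01,0,0,0],[1,0,0,0.005,0,0,0],[1,0,0,0,0,0,0]]}}

```text
time_s: 18.68
tool_pos: [0.5502, 0.3062, 0.2884]
tool_rot: [179.9, 0.1, -0.5]
force: [0.0, -0.1, -1.8]
grip_width: 0.0233
```

Request:
{"name": "jog_arm", "arguments": {"rows": [[1,0,0,0.0015,0,0,0],[1,0,0,0.0015,0,0,0],[1,0,0,0,0,0,0]], "grip_force": 5}}

```text
time_s: 18.93
tool_pos: [0.5505, 0.3072, 0.2879]
tool_rot: [-179.9, -0.1, -0.5]
force: [0.7, 0.3, -1.0]
grip_width: 0.0239
```

Request:
{"name": "jog_arm", "arguments": {"rows": [[1,0,0,0.002,0,0,0],[1,0,0,0.001,0,0,0],[1,0,0,0,0,0,0]]}}

```text
time_s: 19.18
tool_pos: [0.55, 0.3071, 0.2838]
tool_rot: [-180.0, -0.0, -0.4]
force: [-0.1, -0.1, -1.2]
grip_width: 0.0238
```

Request:
{"name": "jog_arm", "arguments": {"rows": [[1,0,0,0.001,0,0,0],[1,0,0,0.001,0,0,0],[1,0,0,0,0,0,0]]}}

```text
time_s: 19.43
tool_pos: [0.5502, 0.3072, 0.2829]
tool_rot: [-180.0, -0.0, -0.4]
force: [-1.4, -0.9, 4.3]
grip_width: 0.0237
```

Request:
{"name": "jog_arm", "arguments": {"rows": [[0.6,0,0,0,0,0,0],[0.5,0,0,0,0,0,0],[0.4,0,0,0,0,0,0],[0.4,0,0,0,0,0,0],[0.4,0,0,0,0,0,0],[0.4,0,0,-0.02,0,0,0],[0.4,0,0,-0.035,0,0,0],[0.4,0,0,-0.04,0,0,0],[0.4,0,0,-0.04,0,0,0]]}}

```text
time_s: 20.18
tool_pos: [0.5498, 0.3069, 0.4176]
tool_rot: [179.9, 0.1, -0.4]
force: [1.4, 1.1, 0.8]
grip_width: 0.052
```

Request:
{"name": "jog_arm", "arguments": {"rows": [[0.4,0.0199,0.0342,0,0,0,3.6],[0.4,0.0199,0.0342,0,0,0,3.6],[0.4,0.0199,0.0342,0,0,0,3.6],[0.4,0.0199,0.0342,0,0,0,3.6],[0.4,0.0199,0.0342,0,0,0,3.6],[0.4,0.0199,0.0342,0,0,0,3.6],[0.4,0.0199,0.0342,0,0,0,3.6],[0.4,0.0199,0.0342,0,0,0,3.6],[0.4,0.0199,0.0342,0,0,0,3.6],[0.4,0.0199,0.0342,0,0,0,3.6],[0.4,0.0199,0.0342,0,0,0,3.6],[0.4,0.0199,0.0342,0,0,0,3.6]]}}

```text
time_s: 21.18
tool_pos: [0.63, -0.1515, 0.4166]
tool_rot: [-180.0, -0.0, -43.8]
force: [0.9, 0.4, 0.8]
grip_width: 0.0523
```

Request:
{"name": "jog_arm", "arguments": {"rows": [[0.4,0.0199,0.0342,0,0,0,3.6],[0.4,0.0199,0.0342,0,0,0,3.6],[0.4,0.0199,0.0342,0,0,0,3.6],[0.4,0.0199,0.0342,0,0,0,3.6],[0.4,0,0,0,0,0,0],[0.4,0,0,0,0,0,0]]}}

```text
time_s: 21.68
tool_pos: [0.577, -0.3029, 0.417]
tool_rot: [179.9, -0.1, -58.4]
force: [0.8, 0.0, 0.5]
grip_width: 0.0521
```

```bash
python3 chk.py wrist top; python3 -c "
from h import *
print(status.get_obs()['tool_pos'],status.get_obs()['tool_rot'])"
```

```text
wrist 1091 ctr [ 0.5966 -0.1622] r 0.013 ztop 0.133 clamp 0.0030063360230888686 -0.42896010796817396
wrist 34 ctr [ 0.5413 -0.3765] r 0.004 ztop 0.116 clamp -0.07543911737997232 -0.635820431221815
wrist 589 ctr [ 0.5954 -0.2436] r 0.012 ztop 0.132 clamp -0.007118983060841321 -0.509744929828231
wrist 672 ctr [ 0.5728 -0.3137] r 0.012 ztop 0.133 clamp -0.037213868963825225 -0.5769213570438473
top 117 ctr [0.5383 0.3946] r 0.013 ztop 0.145 clamp 0.00621250404871839 0.13090596503690333
top 106 ctr [0.5525 0.3027] r 0.012 ztop 0.147 clamp 0.01021815530098186 0.037958761708272844
top 66 ctr [ 0.5972 -0.2451] r 0.012 ztop 0.136 clamp -0.005419231555674211 -0.511372881420234
top 52 ctr [ 0.5987 -0.164 ] r 0.012 ztop 0.134 clamp 0.004890558830737878 -0.430960010653007
[ 0.57960471 -0.29836887  0.41654144] [-1.79948844e+02  4.59240102e-02 -5.79870502e+01]
```

Request:
{"name": "jog_arm", "arguments": {"rows": [[0.4,0,0,0,0,0,0],[0.4,0,0,0,0,0,0],[0.4,0,0,0,0,0,0]]}}

```text
time_s: 22.03
tool_pos: [0.58, -0.2976, 0.4166]
tool_rot: [-180.0, 0.0, -57.9]
force: [0.2, 0.2, -0.9]
grip_width: 0.0522
```

```bash
python3 -c "
from h import *
print(go(.5728,-.3137,.27),status.get_obs()['tool_pos'],status.get_obs()['tool_rot'])"
```

```text
[0.0099 0.0147 0.1466] [ 0.58003052 -0.29759436  0.41659533] [-1.79983833e+02  2.26083273e-02 -5.78875295e+01]
```

Request:
{"name": "jog_arm", "arguments": {"rows": [[0.4,0.01,0.0147,0,0,0,0],[0.4,0,0,0.03,0,0,0],[0.4,0,0,0.035,0,0,0],[0.4,0,0,0.035,0,0,0],[0.4,0,0,0.03,0,0,0],[0.4,0,0,0.0166,0,0,0],[0.4,0,0,0,0,0,0],[1,0,0,0,0,0,0],[1,0,0,0,0,0,0],[1,0,0,0,0,0,0],[1,0,0,0,0,0,0],[1,0,0,0,0,0,0]], "grip_force": 25}}

```text
time_s: 23.03
tool_pos: [0.5724, -0.3156, 0.2716]
tool_rot: [-179.9, -0.1, -58.0]
force: [-0.4, -0.6, -0.1]
grip_width: 0.0268
```

Request:
{"name": "jog_arm", "arguments": {"rows": [[1,0,0,0,0,0,0],[1,0,0,0,0,0,0],[1,0,0,0,0,0,0],[1,0,0,-0.02,0,0,0],[1,0,0,-0.025,0,0,0],[1,0,0,-0.025,0,0,0],[1,0,0,-0.025,0,0,0],[1,0,0,-0.025,0,0,0],[1,0,0,-0.025,0,0,0],[1,0,0,0,0,0,0],[1,0,0,0,0,0,0]]}}

```text
time_s: 23.95
tool_pos: [0.572, -0.3158, 0.4161]
tool_rot: [-179.9, -0.1, -58.1]
force: [-0.3, -0.7, -1.5]
grip_width: 0.0233
```

```bash
python3 held.py .02 w8.png; python3 -c "
from h import *
s=status.get_obs();print(s['tool_pos'],s['tool_rot'],s['force'])"
```

```text
grip 0.023304201267537187 tcp [ 0.572  -0.3158  0.4161] low 0.02050747728041863
ty -0.078 n 77 tx -0.0347..-0.0261 tz 0.3635..0.3886
ty -0.066 n 225 tx -0.0348..-0.0216 tz 0.3432..0.3884
ty -0.054 n 226 tx -0.0348..-0.0211 tz 0.3412..0.3909
ty -0.042 n 122 tx -0.0346..-0.0236 tz 0.3523..0.3859
ty -0.030 n 959 tx -0.0159..0.0157 tz 0.2211..0.2694
ty -0.018 n 3443 tx -0.0221..0.0223 tz 0.1432..0.2502
ty -0.006 n 3914 tx -0.0239..0.0247 tz 0.1324..0.2321
ty 0.006 n 1709 tx -0.0158..0.0173 tz 0.1316..0.2272
[ 0.57177845 -0.31537235  0.41437664] [ 1.79986123e+02  3.48159417e-02 -5.80538909e+01] [ 0.53615202 -0.2899084  -2.46516938]
```

Request:
{"name": "jog_arm", "arguments": {"rows": [[1,0,0,-0.03,0,0,0],[1,-0.0202,-0.0274,0,0,0,-3.1],[1,-0.0202,-0.0274,0,0,0,-3.1],[1,-0.0202,-0.0274,0,0,0,-3.1],[1,-0.0202,-0.0274,0,0,0,-3.1],[1,-0.0202,-0.0274,0,0,0,-3.1],[1,-0.0202,-0.0274,0,0,0,-3.1],[1,-0.0202,-0.0274,0,0,0,-3.1],[1,-0.0202,-0.0274,0,0,0,-3.1],[1,-0.0202,-0.0274,0,0,0,-3.1],[1,-0.0202,-0.0274,0,0,0,-3.1],[1,-0.0202,-0.0274,0,0,0,-3.1]]}}

```text
time_s: 25.0
tool_pos: [0.6109, 0.0535, 0.4424]
tool_rot: [179.9, 0.2, -23.8]
force: [0.3, 0.2, -1.3]
grip_width: 0.0237
```

Request:
{"name": "jog_arm", "arguments": {"rows": [[1,-0.0202,-0.0274,0,0,0,-3.1],[1,-0.0202,-0.0274,0,0,0,-3.1],[1,-0.0202,-0.0274,0,0,0,-3.1],[1,-0.0202,-0.0274,0,0,0,-3.1],[1,-0.0202,-0.0274,0,0,0,-3.1],[1,0,0,0,0,0,0],[1,0,0,0,0,0,0],[1,0,0,0,0,0,0],[1,0,0,0,0,0,0]]}}

```text
time_s: 25.75
tool_pos: [0.5577, 0.2108, 0.4439]
tool_rot: [179.9, 0.1, -8.6]
force: [-0.2, -0.5, -1.3]
grip_width: 0.023
```

```bash
python3 held.py .12 w9.png; python3 -c "
from h import *
s=status.get_obs();print(go(.558,.2148,.284),s['tool_pos'],s['tool_rot'],s['force'])"
```

```text
grip 0.02300966014222507 tcp [0.5577 0.2108 0.4439] low 0.12032225373284233
ty -0.102 n 208 tx -0.0310..-0.0103 tz 0.2998..0.3211
ty -0.090 n 179 tx -0.0319..-0.0088 tz 0.3001..0.3226
ty -0.078 n 79 tx -0.0271..-0.0132 tz 0.3001..0.3211
ty -0.030 n 812 tx -0.0149..0.0146 tz 0.2237..0.2692
ty -0.018 n 2832 tx -0.0222..0.0222 tz 0.1465..0.2568
ty -0.006 n 4570 tx -0.0239..0.0238 tz 0.1326..0.2318
ty 0.006 n 1800 tx -0.0231..0.0219 tz 0.1315..0.2283
[-0.0003 -0.0044  0.1603] [0.55777561 0.21060853 0.44432324] [ 1.79925439e+02  4.03812526e-02 -8.61619104e+00] [ 0.54866033 -0.05144828 -0.95712574]
```

Right over the slot. Going down.

Request:
{"name": "jog_arm", "arguments": {"rows": [[1,0,-0.004,0.03,0,0,0],[1,0,0,0.035,0,0,0],[1,0,0,0.035,0,0,0],[1,0,0,0.03,0,0,0],[1,0,0,0.018,0,0,0],[1,0,0,0.008,0,0,0],[1,0,0,0,0,0,0],[1,0,0,0,0,0,0]]}}

```text
time_s: 26.47
tool_pos: [0.5585, 0.2156, 0.2898]
tool_rot: [-180.0, -0.0, -8.5]
force: [0.6, 0.3, 0.1]
grip_width: 0.0235
```

Request:
{"name": "jog_arm", "arguments": {"rows": [[1,0,0,0.002,0,0,0],[1,0,0,0.0015,0,0,0],[1,0,0,0,0,0,0],[1,0,0,0,0,0,0]], "grip_force": 5}}

```text
time_s: 26.8
tool_pos: [0.558, 0.2164, 0.2865]
tool_rot: [-179.9, -0.1, -8.4]
force: [1.0, 1.0, -1.4]
grip_width: 0.0237
```

Request:
{"name": "jog_arm", "arguments": {"rows": [[1,0,0,0.002,0,0,0],[1,0,0,0.0015,0,0,0],[1,0,0,0,0,0,0],[1,0,0,0,0,0,0]]}}

```text
time_s: 27.13
tool_pos: [0.5579, 0.2164, 0.2827]
tool_rot: [-180.0, -0.0, -8.4]
force: [-0.6, 0.4, 2.4]
grip_width: 0.0237
```

Request:
{"name": "jog_arm", "arguments": {"rows": [[1,0,0,0.001,0,0,0],[1,0,0,0,0,0,0]]}}

```text
time_s: 27.3
tool_pos: [0.558, 0.2165, 0.2822]
tool_rot: [-179.9, -0.0, -8.4]
force: [-1.6, -1.1, 5.3]
grip_width: 0.0238
```

Request:
{"name": "jog_arm", "arguments": {"rows": [[0.6,0,0,0,0,0,0],[0.5,0,0,0,0,0,0],[0.4,0,0,0,0,0,0],[0.4,0,0,0,0,0,0],[0.4,0,0,0,0,0,0],[0.4,0,0,-0.02,0,0,0],[0.4,0,0,-0.035,0,0,0],[0.4,0,0,-0.04,0,0,0],[0.4,0,0,-0.04,0,0,0]]}}

```text
time_s: 28.05
tool_pos: [0.5574, 0.216, 0.417]
tool_rot: [179.9, 0.1, -8.5]
force: [1.1, 0.2, 0.4]
grip_width: 0.0523
```

Request:
{"name": "jog_arm", "arguments": {"rows": [[0.4,0.022,0.0328,0,0,0,3.6],[0.4,0.022,0.0328,0,0,0,3.6],[0.4,0.022,0.0328,0,0,0,3.6],[0.4,0.022,0.0328,0,0,0,3.6],[0.4,0.022,0.0328,0,0,0,3.6],[0.4,0.022,0.0328,0,0,0,3.6],[0.4,0.022,0.0328,0,0,0,3.6],[0.4,0.022,0.0328,0,0,0,3.6],[0.4,0.022,0.0328,0,0,0,3.6],[0.4,0.022,0.0328,0,0,0,3.6],[0.4,0.022,0.0328,0,0,0,3.6],[0.4,0.022,0.0328,0,0,0,3.6]]}}

```text
time_s: 29.05
tool_pos: [0.6028, -0.2461, 0.4159]
tool_rot: [-180.0, -0.0, -51.8]
force: [0.6, 0.3, -0.1]
grip_width: 0.0524
```

Request:
{"name": "jog_arm", "arguments": {"rows": [[0.4,0.022,0.0328,0,0,0,3.6],[0.4,0.022,0.0328,0,0,0,3.6],[0.4,0.022,0.0328,0,0,0,3.6],[0.4,0.022,0.0328,0,0,0,3.6],[0.4,0,0,0,0,0,0],[0.4,0,0,0,0,0,0],[0.4,0,0,0,0,0,0],[0.4,0,0,0,0,0,0],[0.4,0,0,0,0,0,0]]}}

```text
time_s: 29.8
tool_pos: [0.5424, -0.3874, 0.4159]
tool_rot: [-180.0, 0.0, -65.8]
force: [-0.5, 0.1, 0.8]
grip_width: 0.0519
```

```bash
python3 chk.py wrist top; python3 -c "
from h import *
print(go(.54,-.3875,.27),status.get_obs()['tool_pos'],status.get_obs()['tool_rot'])"
```

```text
wrist 649 ctr [ 0.5384 -0.387 ] r 0.012 ztop 0.132 clamp -0.07943718370172946 -0.6459339446650172
wrist 1185 ctr [ 0.5958 -0.2441] r 0.013 ztop 0.133 clamp -0.006691004384714119 -0.5101979743607251
wrist 1167 ctr [ 0.5967 -0.1628] r 0.013 ztop 0.133 clamp 0.0030471677130792002 -0.4295120226426822
top 64 ctr [ 0.5971 -0.2455] r 0.012 ztop 0.134 clamp -0.005586273015877449 -0.5117892590429524
top 52 ctr [ 0.5986 -0.164 ] r 0.012 ztop 0.134 clamp 0.004816133041915031 -0.4309546423918014
top 116 ctr [0.5379 0.3947] r 0.012 ztop 0.144 clamp 0.005844428643126554 0.13104230793184293
top 97 ctr [0.5609 0.2143] r 0.012 ztop 0.146 clamp 0.008879709731014937 -0.050731388871001024
top 103 ctr [0.5638 0.2793] r 0.012 ztop 0.145 clamp 0.018862105746724464 0.01350548580669211
[-0.0011  0.0018  0.146 ] [ 0.54201478 -0.38783942  0.41601758] [-1.79978292e+02  2.29411438e-02 -6.58845511e+01]
```

The nearest band flask was knocked aside to clamp (19, 13) mm. It's still upright and clear between the jaws, so it can stay there. I'll pick up the last one.

Request:
{"name": "jog_arm", "arguments": {"rows": [[0.4,-0.002,0.003,0.03,0,0,0],[0.4,0,0,0.035,0,0,0],[0.4,0,0,0.035,0,0,0],[0.4,0,0,0.03,0,0,0],[0.4,0,0,0.016,0,0,0],[0.4,0,0,0,0,0,0],[1,0,0,0,0,0,0],[1,0,0,0,0,0,0],[1,0,0,0,0,0,0],[1,0,0,0,0,0,0],[1,0,0,0,0,0,0],[1,0,0,0,0,0,0]], "grip_force": 25}}

```text
time_s: 30.9
tool_pos: [0.5376, -0.3887, 0.2711]
tool_rot: [-179.9, -0.0, -66.0]
force: [-0.0, 1.2, 3.5]
grip_width: 0.0235
```

Request:
{"name": "jog_arm", "arguments": {"rows": [[1,0,0,0,0,0,0],[1,0,0,0,0,0,0],[1,0,0,-0.02,0,0,0],[1,0,0,-0.025,0,0,0],[1,0,0,-0.03,0,0,0],[1,0,0,-0.03,0,0,0],[1,0,0,-0.03,0,0,0],[1,0,0,-0.04,0,0,0],[1,0,0,0,0,0,0],[1,0,0,0,0,0,0]]}}

```text
time_s: 31.73
tool_pos: [0.5373, -0.3894, 0.4476]
tool_rot: [-179.9, -0.2, -66.1]
force: [-0.1, 0.4, -2.9]
grip_width: 0.0239
```

```bash
python3 held.py .12 w10.png; python3 -c "
from h import *
s=status.get_obs();print(s['tool_pos'],s['tool_rot'],s['force'])"
```

```text
grip 0.023911402464415817 tcp [ 0.5373 -0.3894  0.4476] low 0.1764259814228547
ty -0.030 n 951 tx -0.0156..0.0161 tz 0.2214..0.2685
ty -0.018 n 3433 tx -0.0221..0.0222 tz 0.1432..0.2506
ty -0.006 n 3910 tx -0.0242..0.0246 tz 0.1323..0.2323
ty 0.006 n 1712 tx -0.0159..0.0192 tz 0.1315..0.2279
[ 0.53722891 -0.38880946  0.44512612] [-1.79976741e+02 -2.09793740e-02 -6.60590006e+01] [-0.03628751  0.01688051 -1.08219303]
```

Request:
{"name": "jog_arm", "arguments": {"rows": [[1,-0.022,-0.0261,0,0,0,-3.1],[1,-0.022,-0.0261,0,0,0,-3.1],[1,-0.022,-0.0261,0,0,0,-3.1],[1,-0.022,-0.0261,0,0,0,-3.1],[1,-0.022,-0.0261,0,0,0,-3.1],[1,-0.022,-0.0261,0,0,0,-3.1],[1,-0.022,-0.0261,0,0,0,-3.1],[1,-0.022,-0.0261,0,0,0,-3.1],[1,-0.022,-0.0261,0,0,0,-3.1],[1,-0.022,-0.0261,0,0,0,-3.1],[1,-0.022,-0.0261,0,0,0,-3.1],[1,-0.022,-0.0261,0,0,0,-3.1]]}}

```text
time_s: 32.78
tool_pos: [0.5988, 0.0112, 0.4423]
tool_rot: [179.9, 0.2, -28.7]
force: [0.7, -0.8, -1.7]
grip_width: 0.0233
```

Request:
{"name": "jog_arm", "arguments": {"rows": [[1,-0.022,-0.0261,0,0,0,-3.1],[1,-0.022,-0.0261,0,0,0,-3.1],[1,-0.022,-0.0261,0,0,0,-3.1],[1,-0.022,-0.0261,0,0,0,-3.1],[1,0,0,0,0,0,0],[1,0,0,0,0,0,0],[1,0,0,0,0,0,0],[1,0,0,0,0,0,0],[1,0,0,0,0,0,0]]}}

```text
time_s: 33.53
tool_pos: [0.5624, 0.1385, 0.4444]
tool_rot: [179.9, 0.0, -16.6]
force: [0.2, -1.3, -1.9]
grip_width: 0.0232
```

```bash
python3 held.py .15 w11.png; python3 -c "
from h import *
s=status.get_obs();print(go(.567,.1353,.284),s['tool_pos'],s['tool_rot'],s['force'])"; python3 chk.py top
```

```text
grip 0.023207169102243824 tcp [0.5624 0.1385 0.4444] low 0.17359318987232136
ty -0.030 n 801 tx -0.0145..0.0148 tz 0.2243..0.2689
ty -0.018 n 2802 tx -0.0223..0.0224 tz 0.1475..0.2566
ty -0.006 n 4631 tx -0.0238..0.0239 tz 0.1326..0.2314
ty 0.006 n 1805 tx -0.0231..0.0221 tz 0.1315..0.2290
[0.0054 0.0018 0.1607] [0.56238071 0.13865517 0.44471699] [ 1.79964113e+02  2.06542310e-02 -1.65972546e+01] [ 0.3246856  -0.40099939 -1.80345033]
top 116 ctr [0.5375 0.3942] r 0.012 ztop 0.145 clamp 0.005333913836877219 0.13063422652684037
top 63 ctr [ 0.5971 -0.2451] r 0.012 ztop 0.135 clamp -0.005524513023176367 -0.5114123499404272
top 53 ctr [ 0.5984 -0.1636] r 0.012 ztop 0.135 clamp 0.0047351147312877165 -0.4305147015980867
```

Request:
{"name": "jog_arm", "arguments": {"rows": [[1,0.005,0.002,0.03,0,0,0],[1,0,0,0.035,0,0,0],[1,0,0,0.035,0,0,0],[1,0,0,0.03,0,0,0],[1,0,0,0.018,0,0,0],[1,0,0,0.009,0,0,0],[1,0,0,0,0,0,0],[1,0,0,0,0,0,0]]}}

```text
time_s: 34.3
tool_pos: [0.5668, 0.1365, 0.2888]
tool_rot: [-180.0, -0.0, -16.5]
force: [-0.6, -0.7, -1.3]
grip_width: 0.0233
```

Request:
{"name": "jog_arm", "arguments": {"rows": [[1,0,0,0.002,0,0,0],[1,0,0,0.002,0,0,0],[1,0,0,0.001,0,0,0],[1,0,0,0,0,0,0],[1,0,0,0,0,0,0]], "grip_force": 5}}

```text
time_s: 34.72
tool_pos: [0.5664, 0.1368, 0.2836]
tool_rot: [-180.0, -0.0, -16.4]
force: [-0.9, -0.4, -2.1]
grip_width: 0.0241
```

Request:
{"name": "jog_arm", "arguments": {"rows": [[1,0,0,0.001,0,0,0],[1,0,0,0.001,0,0,0],[1,0,0,0,0,0,0]]}}

```text
time_s: 34.97
tool_pos: [0.5665, 0.137, 0.2826]
tool_rot: [-179.9, -0.0, -16.4]
force: [-2.3, -0.1, 4.2]
grip_width: 0.0238
```

Request:
{"name": "jog_arm", "arguments": {"rows": [[0.6,0,0,0,0,0,0],[0.5,0,0,0,0,0,0],[0.4,0,0,0,0,0,0],[0.4,0,0,0,0,0,0],[0.4,0,0,0,0,0,0],[0.4,0,0,-0.02,0,0,0],[0.4,0,0,-0.035,0,0,0],[0.4,0,0,-0.04,0,0,0],[0.4,0,0,-0.04,0,0,0],[0.4,0,0,-0.04,0,0,0]]}}

```text
time_s: 35.8
tool_pos: [0.5659, 0.1366, 0.4579]
tool_rot: [180.0, 0.0, -16.5]
force: [1.6, -0.3, 0.5]
grip_width: 0.052
```

Request:
{"name": "jog_arm", "arguments": {"rows": [[0,0,0.035,0,0,0,0],[0,0,0.035,0,0,0,0],[0,0,0.035,0,0,0,0],[0,0,0,0,0,0,0],[0,0,0,0,0,0,0],[0,0,0,0,0,0,0],[0,0,0,0,0,0,0]]}}

```text
time_s: 36.38
tool_pos: [0.5367, 0.0375, 0.4559]
tool_rot: [-180.0, 0.0, -16.3]
force: [-0.1, -0.0, 0.5]
grip_width: 0.085
```

```bash
python3 chk.py wrist top scene; python3 - <<'E'
from h import *
np.set_printoptions(precision=4,suppress=True)
im,d,P,C,p=cloud('wrist'); save(im,'w12.png')
m=(P[:,2]>.097)&(P[:,2]<.112)&(np.hypot(P[:,0]-.553,P[:,1]-.017)<.05); Q=P[m]
print(len(Q),cv2.minEnclosingCircle(Q[:,:2].astype(np.float32)),Q[:,2].max()); s=status.get_obs();print(s['tool_pos'],s['tool_rot'],s['qpos'])
E
```

```text
wrist 821 ctr [0.5672 0.1366] r 0.012 ztop 0.145 clamp 0.006602862959571647 -0.12866329516046252
wrist 77 ctr [ 0.5975 -0.1567] r 0.011 ztop 0.115 clamp 0.0045512757219939625 -0.4235749579788613
top 51 ctr [ 0.5988 -0.1633] r 0.012 ztop 0.134 clamp 0.0051591384491931 -0.4303099385897348
top 66 ctr [ 0.5971 -0.245 ] r 0.012 ztop 0.135 clamp -0.00555514972299835 -0.5112368479472571
top 115 ctr [0.5378 0.3944] r 0.012 ztop 0.143 clamp 0.005654177463727207 0.1307959199549272
top 97 ctr [0.5607 0.2148] r 0.012 ztop 0.145 clamp 0.008696650900226002 -0.05021248019660254
top 103 ctr [0.5635 0.2798] r 0.012 ztop 0.144 clamp 0.018665960467834176 0.014042195179530923
scene 77 ctr [ 0.5963 -0.1596] r 0.013 ztop 0.131 clamp 0.0030309829355192304 -0.42627139968422617
scene 71 ctr [ 0.5955 -0.2408] r 0.014 ztop 0.134 clamp -0.006627602665472018 -0.5069654032401771
scene 120 ctr [0.5364 0.3983] r 0.013 ztop 0.147 clamp 0.00471384781420781 0.13480027296684313
scene 104 ctr [0.5673 0.1381] r 0.013 ztop 0.144 clamp 0.006886905791515221 -0.1272506835365559
scene 107 ctr [0.5585 0.2194] r 0.012 ztop 0.144 clamp 0.007085589736345183 -0.045492253216216035
scene 112 ctr [0.5619 0.2827] r 0.013 ztop 0.145 clamp 0.0173749729339297 0.017069633696428187
1727 ((0.551593005657196, 0.01707262545824051), 0.02455305866897106) 0.10986746239409378
[0.5367 0.0372 0.4559] [179.9786   0.0225 -16.3423] [-28.3793   3.208   22.6465  95.3834  -1.2363  81.6863 -21.9276]
```

View pics/w12.png

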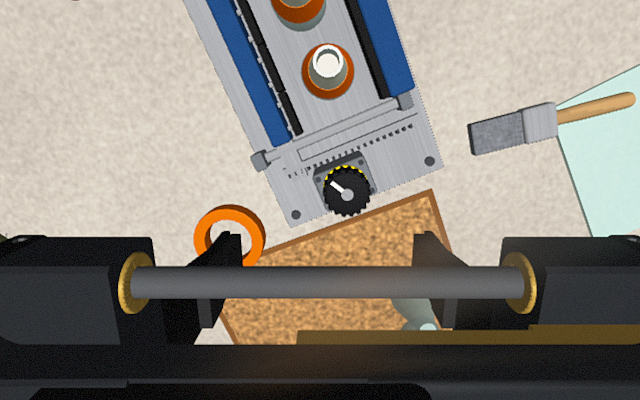

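All four band flasks stand upright between the jaws, and the plain ones haven't moved. The wrist view shows the knob at (347,190) with its white mark at (337,186). I'll pre-wind the wrist anticlockwise above it.

Request:
{"name": "jog_arm", "arguments": {"rows": [[0,0.02,0.015,0,0,0,-6.5],[0,0,0,0,0,0,-6.5],[0,0,0,0,0,0,-6.5],[0,0,0,0,0,0,-6.5],[0,0,0,0,0,0,-6.5],[0,0,0,0,0,0,-6.5],[0,0,0,0,0,0,-6.5],[0,0,0,0,0,0,-6.5],[0,0,0,0,0,0,-6.5],[0,0,0,0,0,0,-6.5],[0,0,0,0,0,0,-6.5],[0,0,0,0,0,0,-6.5]]}}

```text
time_s: 37.58
tool_pos: [0.5516, 0.0166, 0.456]
tool_rot: [-180.0, 0.0, 61.9]
force: [-0.6, -0.3, 0.6]
grip_width: 0.0868
```

Request:
{"name": "jog_arm", "arguments": {"rows": [[0,0,0,0,0,0,-6.5],[0,0,0,0,0,0,-6.5],[0,0,0,0,0,0,-6.5],[0,0,0,0,0,0,-6.5],[0,0,0,0,0,0,-6.5],[0,0,0,0,0,0,-6.5],[0,0,0,0,0,0,-6.5],[0,0,0,0,0,0,-6.5],[0,0,0,0,0,0,0],[0,0,0,0,0,0,0],[0,0,0,0,0,0,0],[0,0,0,0,0,0,0]]}}

```text
time_s: 38.58
tool_pos: [0.5515, 0.0162, 0.4561]
tool_rot: [-180.0, -0.0, 113.5]
force: [0.4, -0.4, -0.8]
grip_width: 0.0868
```

```bash
python3 - <<'E'
from h import *
s=status.get_obs();print(go(.5517,.0171,.257),s['tool_pos'],s['tool_rot'],s['qpos'])
E
```

```text
[0.0008 0.0005 0.1991] [0.55152683 0.01620082 0.45609271] [-1.79996781e+02 -1.43946654e-03  1.13461349e+02] [-21.68973745   5.01640808  18.53412112  93.44995228  -1.60942971
  81.79930296 110.46929353]
```

Request:
{"name": "jog_arm", "arguments": {"rows": [[0,0.0008,0.0005,0.035,0,0,0],[0,0,0,0.035,0,0,0],[0,0,0,0.035,0,0,0],[0,0,0,0.035,0,0,0],[0,0,0,0.03,0,0,0],[0,0,0,0.02,0,0,0],[0,0,0,0.009,0,0,0],[1,0,0,0,0,0,0],[1,0,0,0,0,0,0],[1,0,0,0,0,0,0],[1,0,0,0,0,0,0],[1,0,0,0,0,0,0]], "grip_force": 35}}

```text
time_s: 39.58
tool_pos: [0.5522, 0.017, 0.2587]
tool_rot: [179.8, 0.0, 113.5]
force: [0.8, 0.2, -0.3]
grip_width: 0.0614
```

Request:
{"name": "jog_arm", "arguments": {"rows": [[1,0,0,0,0,0,0],[1,0,0,0,0,0,0],[1,0,0,0,0,0,0],[1,0,0,0,0,0,0]]}}

```text
time_s: 39.92
tool_pos: [0.5516, 0.0178, 0.2578]
tool_rot: [180.0, -0.1, 113.6]
force: [-2.6, 3.0, 4.3]
grip_width: 0.0473
```

```bash
python3 - <<'E'
from h import *
s=status.get_obs();print(s['tool_pos'],s['tool_rot'],s['force'],s['wrist_torque'],s['grip_width'])
E
```

```text
[0.55164623 0.01775084 0.25784995] [ 1.79952788e+02 -7.02142369e-02  1.13580626e+02] [-2.58383098  2.97977206  4.33656413] [ 0.69715932  0.5647966  -0.05249422] 0.047278367588885956
```

Knob gripped at a width of 47 mm. Turning clockwise, 40° first, then checking.

Request:
{"name": "jog_arm", "arguments": {"rows": [[1,0,0,0,0,0,4],[1,0,0,0,0,0,4],[1,0,0,0,0,0,4],[1,0,0,0,0,0,4],[1,0,0,0,0,0,4],[1,0,0,0,0,0,4],[1,0,0,0,0,0,4],[1,0,0,0,0,0,4],[1,0,0,0,0,0,4],[1,0,0,0,0,0,4]]}}

```text
time_s: 40.75
tool_pos: [0.5517, 0.0177, 0.2578]
tool_rot: [-180.0, -0.1, 73.4]
force: [-2.3, 2.3, 5.9]
grip_width: 0.0474
```

```bash
cat > jaw.py <<'E'
from h import *
np.set_printoptions(precision=4,suppress=True)
s=status.get_obs();print(s['time_s'],s['tool_pos'],s['tool_rot'],s['qpos'],'F',s['force'],'T',s['wrist_torque'],s['grip_width'])
t=np.radians(6.3); X=np.array([np.cos(t),np.sin(t),0]);Y=np.array([-np.sin(t),np.cos(t),0])
for c in('top','scene'):
    im,d,P,C,p=cloud(c); Q=P-[.5465,.2638,0]; qx,qy=Q@X,Q@Y
    b=(C[:,2]>C[:,0]+40)&(abs(P[:,2]-.05)<.006)&(abs(qx)<.11)&(abs(qy)<.17)
    for m in (b&(qx<.03),b&(qx>.03)):
        if m.sum()>20: print(c,'jaw',m.sum(),np.percentile(qx[m],[5,50,95]))
E
python3 jaw.py
```

```text
40.75 [0.5517 0.0177 0.2578] [-179.9963   -0.0637   73.4361] [-24.9624  13.9667  23.0326 107.7226  -6.362   59.5228  74.1286] F [-2.2973  2.2831  5.9087] T [0.584  0.5477 0.2289] 0.04740590165878594
top jaw 856 [-0.0676 -0.0582 -0.0487]
top jaw 1105 [0.0624 0.0744 0.0865]
scene jaw 855 [-0.067  -0.0569 -0.048 ]
scene jaw 1241 [0.0613 0.0745 0.0869]
```

The jaw follows at 15 mm/rad. Carrying on.

Request:
{"name": "jog_arm", "arguments": {"rows": [[1,0,0,0,0,0,4],[1,0,0,0,0,0,4],[1,0,0,0,0,0,4],[1,0,0,0,0,0,4],[1,0,0,0,0,0,4],[1,0,0,0,0,0,4],[1,0,0,0,0,0,4],[1,0,0,0,0,0,4],[1,0,0,0,0,0,4],[1,0,0,0,0,0,4],[1,0,0,0,0,0,4],[1,0,0,0,0,0,4]]}}

```text
time_s: 41.85
tool_pos: [0.5517, 0.0177, 0.2578]
tool_rot: [-180.0, -0.0, 25.4]
force: [-1.8, 2.0, 6.3]
grip_width: 0.0476
```

Request:
{"name": "jog_arm", "arguments": {"rows": [[1,0,0,0,0,0,4],[1,0,0,0,0,0,4],[1,0,0,0,0,0,4],[1,0,0,0,0,0,4],[1,0,0,0,0,0,4],[1,0,0,0,0,0,4],[1,0,0,0,0,0,4],[1,0,0,0,0,0,4],[1,0,0,0,0,0,4],[1,0,0,0,0,0,4],[1,0,0,0,0,0,4],[1,0,0,0,0,0,4]]}}

```text
time_s: 42.85
tool_pos: [0.5517, 0.0177, 0.2579]
tool_rot: [-179.9, 0.0, -22.6]
force: [-2.0, 2.8, 6.3]
grip_width: 0.0471
```

```bash
python3 jaw.py; python3 chk.py top
```

```text
42.85 [0.5517 0.0177 0.2579] [-179.9459    0.029   -22.5533] [-36.4638  15.3936  36.3991 108.0939 -10.5676  59.8432 -18.2572] F [-1.9863  2.7674  6.3454] T [0.4042 0.753  0.2779] 0.04712033901570723
top jaw 840 [-0.0426 -0.0332 -0.0237]
top jaw 1099 [0.0624 0.0744 0.0867]
scene jaw 822 [-0.0421 -0.0326 -0.023 ]
scene jaw 1229 [0.0614 0.0743 0.0869]
top 117 ctr [0.5527 0.3969] r 0.013 ztop 0.144 clamp 0.020790179289482666 0.13161525048837072
top 86 ctr [0.5815 0.1367] r 0.012 ztop 0.144 clamp 0.020843804920091448 -0.1301529505161426
top 102 ctr [0.5659 0.2793] r 0.012 ztop 0.146 clamp 0.021018824468756338 0.013237278516060165
top 96 ctr [0.5724 0.216 ] r 0.012 ztop 0.144 clamp 0.0205466958163376 -0.05037046942091285
top 67 ctr [ 0.5969 -0.245 ] r 0.013 ztop 0.133 clamp -0.005783456643393379 -0.5112548936736199
top 52 ctr [ 0.5986 -0.1636] r 0.012 ztop 0.134 clamp 0.004900986709902463 -0.4305564910320722
```

All four are being pushed evenly and stay upright. A bit more, until the ratchet slips.

Request:
{"name": "jog_arm", "arguments": {"rows": [[1,0,0,0,0,0,3],[1,0,0,0,0,0,3],[1,0,0,0,0,0,3],[1,0,0,0,0,0,3],[1,0,0,0,0,0,3],[1,0,0,0,0,0,3],[1,0,0,0,0,0,3],[1,0,0,0,0,0,3]]}}

```text
time_s: 43.67
tool_pos: [0.5517, 0.0177, 0.2579]
tool_rot: [-180.0, 0.0, -46.5]
force: [-3.3, 2.2, 6.7]
grip_width: 0.0475
```

```bash
python3 jaw.py
```

```text
43.6667 [0.5517 0.0177 0.2579] [-179.9706    0.0488  -46.4743] [-39.6312  16.0146  40.1746 108.186  -11.924   60.0005 -41.0155] F [-3.3331  2.1731  6.7378] T [0.424  0.7793 0.3864] 0.047505460291225626
top jaw 840 [-0.0378 -0.0281 -0.0184]
top jaw 1108 [0.0623 0.0745 0.0867]
scene jaw 809 [-0.0377 -0.0286 -0.0186]
scene jaw 1238 [0.0613 0.0745 0.0869]
```

Request:
{"name": "jog_arm", "arguments": {"rows": [[1,0,0,0,0,0,3],[1,0,0,0,0,0,3],[1,0,0,0,0,0,3],[1,0,0,0,0,0,3],[1,0,0,0,0,0,3],[1,0,0,0,0,0,3]]}}

```text
time_s: 44.27
tool_pos: [0.5516, 0.0177, 0.2578]
tool_rot: [-180.0, 0.1, -64.5]
force: [-2.4, 2.7, 6.1]
grip_width: 0.0474
```

```bash
python3 jaw.py; python3 chk.py top
```

```text
44.2667 [0.5516 0.0177 0.2578] [-179.9943    0.0602  -64.4656] [-42.1148  16.5973  43.1775 108.2581 -13.0889  60.1553 -58.0134] F [-2.4383  2.6946  6.0592] T [0.4451 0.7636 0.4448] 0.04737548755494728
top jaw 826 [-0.0378 -0.0284 -0.0185]
top jaw 1110 [0.0624 0.0745 0.0865]
scene jaw 810 [-0.0378 -0.0282 -0.0186]
scene jaw 1241 [0.061  0.0743 0.0868]
top 115 ctr [0.5556 0.3963] r 0.013 ztop 0.146 clamp 0.023602413736096308 0.1307263672722266
top 88 ctr [0.5846 0.1364] r 0.012 ztop 0.145 clamp 0.023861230123082326 -0.13078777026466581
top 101 ctr [0.5693 0.2798] r 0.012 ztop 0.145 clamp 0.024413474837006843 0.013361579210076538
top 93 ctr [0.5757 0.2163] r 0.012 ztop 0.145 clamp 0.02382295727123399 -0.05043260796910507
top 63 ctr [ 0.5973 -0.2456] r 0.012 ztop 0.135 clamp -0.005426130893106266 -0.5118943554814663
top 54 ctr [ 0.5984 -0.1639] r 0.012 ztop 0.133 clamp 0.004680713837422724 -0.4308613453653905
```

The jaw has stopped at slide ≈0.056 while the knob keeps turning, with torque ≈0.44 N m, so the ratchet is slipping. A few more degrees, then let go and withdraw.

Request:
{"name": "jog_arm", "arguments": {"rows": [[1,0,0,0,0,0,3],[1,0,0,0,0,0,3],[1,0,0,0,0,0,3],[1,0,0,0,0,0,3],[1,0,0,0,0,0,0],[1,0,0,0,0,0,0],[0,0,0,0,0,0,0],[0,0,0,0,0,0,0],[0,0,0,0,0,0,0],[0,0,0,0,0,0,0],[0,0,0,0,0,0,0],[0,0,0,0,0,0,0]]}}

```text
time_s: 45.42
tool_pos: [0.5516, 0.0168, 0.257]
tool_rot: [180.0, -0.0, -76.5]
force: [-0.4, -0.9, 0.4]
grip_width: 0.0793
```

Request:
{"name": "jog_arm", "arguments": {"rows": [[0,0,0,-0.02,0,0,0],[0,0,0,-0.03,0,0,0],[0,0,0,-0.035,0,0,0],[0,0,0,-0.035,0,0,0],[0,0,0,-0.035,0,0,0],[0,0,0,-0.03,0,0,0],[0,-0.03,0.02,0,0,0,0],[0,-0.03,0.02,0,0,0,0],[0,-0.03,0.02,0,0,0,0],[0,-0.03,0.02,0,0,0,0],[0,0,0,0,0,0,0],[0,0,0,0,0,0,0]]}}

```text
time_s: 46.42
tool_pos: [0.4446, 0.1162, 0.4423]
tool_rot: [-180.0, 0.1, -76.2]
force: [0.7, -0.3, 0.1]
grip_width: 0.0872
```

```bash
python3 jaw.py; python3 chk.py top scene; python3 -c "
from h import *
im,d=cams.read_camera('top'); im2,e=cams.read_camera('scene')
save(np.hstack([cv2.resize(im[150:290,150:350],(400,280)),cv2.resize(im2[190:330,280:480],(400,280))]),'f.png')"
```

```text
46.4167 [0.4446 0.1162 0.4423] [-179.963     0.0654  -76.1858] [-58.9103  -9.278   37.084  106.5954   5.5913  80.8265 -99.2641] F [ 0.6868 -0.2899  0.1434] T [-0.1298  0.1732  0.0065] 0.08721202828615222
top jaw 735 [-0.0382 -0.0281 -0.019 ]
top jaw 1117 [0.0625 0.0742 0.0866]
scene jaw 810 [-0.0383 -0.0291 -0.019 ]
scene jaw 1233 [0.0613 0.0744 0.087 ]
top 52 ctr [ 0.5995 -0.1635] r 0.012 ztop 0.136 clamp 0.00574703521041616 -0.430539316901118
top 67 ctr [ 0.5975 -0.2453] r 0.012 ztop 0.134 clamp -0.005151066905366768 -0.5115809782143779
top 115 ctr [0.5565 0.3973] r 0.013 ztop 0.145 clamp 0.02461744900558163 0.13162402709256568
top 87 ctr [0.5849 0.1372] r 0.012 ztop 0.146 clamp 0.024290330722601988 -0.13007912713809053
top 104 ctr [0.5688 0.2805] r 0.013 ztop 0.145 clamp 0.0240176906395004 0.014151320987755575
top 93 ctr [0.5758 0.2167] r 0.012 ztop 0.147 clamp 0.023912190266450153 -0.049981209850565284
scene 71 ctr [ 0.5968 -0.2415] r 0.014 ztop 0.132 clamp -0.005422230258580474 -0.5077759973425813
scene 76 ctr [ 0.596  -0.1589] r 0.013 ztop 0.134 clamp 0.0028153455321951815 -0.4255744809023163
scene 117 ctr [0.5542 0.4014] r 0.013 ztop 0.144 clamp 0.02275175543161208 0.13593892581722658
scene 106 ctr [0.5829 0.1405] r 0.013 ztop 0.145 clamp 0.022653676440379626 -0.12657440486832644
scene 110 ctr [0.567  0.2849] r 0.013 ztop 0.146 clamp 0.022736101580099328 0.01875652746818756
scene 110 ctr [0.573  0.2214] r 0.013 ztop 0.146 clamp 0.02168596124834458 -0.04500920953824196
```

View pics/f.png

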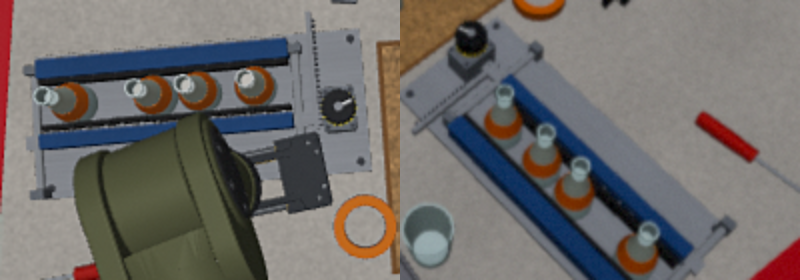

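The final view shows all four banded flasks upright and gripped between the blue jaws, with the gripper clear. The knob's white mark now points to the opposite side, which matches the roughly 190° turned. Handing in.

```bash
python3 -c "
from h import *
print(env.sign_off())"
```

```text
the job is handed in; nothing more can be done
None
```

The job is done and handed in at about 46 s: all four orange-banded flasks, including the toppled one, stand upright on the clamp bed and are gripped between the jaws.

**What I did**
- The toppled flask was picked up by its neck with a light grip, so it swung upright, and went into the clamp first. The three standing ones followed.
- The jaws did not need opening: the gap measured about 97 mm.
- I turned the knob clockwise about 190°. The jaw stopped at a slide of about 0.056 m, and the knob slipped on the ratchet for roughly the last 30° at about 0.44 N m. I then let go and backed away.

**Last checks**
- All four rims are about 0.145 m above the table, which is right for flasks standing on the bed.
- The flasks are in line against the fixed jaw.
- The jaw stayed put after release.
- Both plain flasks are within about 1–2 mm of where they started. I saw nothing else disturbed, but I did not measure the other items.

**What disagreed or went unexpectedly**
- One flask was knocked about 25 mm aside after I had placed it. It stayed upright between the jaws and clear of the others, so I left it there.
- The scene and top cameras differ by about 4 mm in y throughout, so positions in that direction are only good to that.
- I inferred the ratchet slip from the torque, the stopped jaw and the knob mark, since the clicks could not be heard.

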